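# Dispense the loose stone bead through the opening that fits

## Robot

A 7-joint arm with a two-finger parallel gripper is mounted at the origin on the work surface. World frame = base frame: x ahead of the robot, y to its left, z up, the work surface at z = 0. Lengths are in m, angles in rad, forces in N, time in s.
With the tool pointing down it reaches from about 0.425 to 0.925 m from the base axis. Payload 6.8 kg.
Tool frame: the origin (TCP) lies at the very end of the fingers, on their centre line; the grasp point (between the pads) lies r.grasp_offset behind it (r.grasp_offset is the distance from the TCP to the grasp point, in m); z points along the fingers, y is the direction in which the jaws open and shut (so a half turn about z gives the same grasp; the last joint's range is limited). The gripper opens to 85 mm and grips with 20 to 120 N. Pads are 22 mm wide; open, the fingers measure 114 mm over their backs; the gripper's body (76 mm by 85 mm) begins 54 mm behind the grasp point. The pads swing forward as they close: fully open they stand 13 mm farther back than shut.
Start: joints at [1.064, 0.477, 0.022, 1.555, -0.011, 1.109, -0.083], TCP at [0.262, -0.622, 0.231] pointing down, gripper open.
Joint ranges: [-2.96, 2.96], [-0.34, 2.1], [-1.41, 1.46], [0.24, 2.44], [-1.37, 4.51], [0.17, 1.92], [-2.96, 2.96]. Speed limits (rad/s): [2.39, 2.39, 3.14, 3.14, 3.14, 3.14, 3.14].

## Interface

Orientations are given as a rotation vector (axis times angle).
In Python, from bench import r gives the robot as it stands.
- The arm moves only by the shell command python3 -m jog 'ROWS' [FORCE]. ROWS is JSON, one flat list of numbers, 7 for each row, row after row: the turn, a rotation vector about the tool's x, y, z normalised to -1 to 1, where 1 is 180 degrees, then the shift along the tool's x, y, z normalised to -1 to 1, where 1 is 200 mm, then the opening, from 0 (shut) to 1 (fully open). In form: [wx, wy, wz, x, y, z, hand, wx, wy, wz, x, y, z, hand, ...]. A call has 1 to 12 rows; each row is the pose to reach, as a shift and turn from the pose measured when the call began, along the tool's axes at that moment, turning the shorter way round; what a row does not reach only later rows make up. A row lasts 1/10 s, in which the tool goes at most 50 mm and 8.59 degrees, less where a joint would pass 70% of its speed; a pose out of reach is approached as far as the arm can. A call with a number of a shift or a turn outside -1 to 1 is refused whole. A call with a gripper value outside its range is refused whole. The fingers move at their own pace and stop on an object; FORCE is the grip in N (left out, the last holds). Time passes only in rows, so rows that repeat a pose let the fingers close. It gives the time, the measured TCP pose, the force and the opening at its end, in the units of the state.
- r.get_obs(): the state, without advancing time (a new reading comes with each control period).
- r.grab_frame(name): name is "scene" or "top"; returns the picture (480x640x3 uint8, red, green, blue); there is no depth.
- r.calibration(name): a dict with "K" (3x3 intrinsics, pixels), "origin" and "rotation" of the camera in the world. Camera axes: x right, y up, looking along -z (the intrinsics and any distortion apply to the point x, -y, -z); pixel columns grow to the right and rows downward; lengths in m; the calibration is good to about 2 mm. A picture is of the moment at which its call begins. calibration takes no time and is no camera call.
- r.hand_in(): hands the job in, once; it reports no verdict.
The state is a dict: "clock": time; "joints": joint angles; "qvel": joint speeds; "tau": joint torques, N m; "tcp_pos": TCP position; "orientation": TCP orientation; "contact_force": force on the tool from outside, world axes, zero at the start; "moment": the same for the moment, N m; "grip_width": finger opening in m.
Only numpy, scipy, OpenCV 4.12 (cv2) and the standard library are available. Lean on these libraries where they do the work, as an engineer would, in place of code of your own. Each camera call takes 0.05 s, during which the arm holds its last target.

## Task

Set the wooden tray on the bench in front of the bead dispenser and turn the dispenser's blue cap to the smallest opening that lets the front bead in its clear magazine pass. Then tip the dispenser with its red crank so that this bead, and only this one, drops straight into the tray, never onto the bench. Bring the dispenser back fully upright with the cap left at that opening, let go, and leave everything else where it is.

Things in the scene. Friction and masses are not known exactly. Their poses are not given: they have to be found in the camera images.
- dispenser: Grey steel stand of the tilting bead dispenser, fixed. Origin on the bench below the tilt axis, midway between its cheeks. Its x lies along the tilt axis (115 mm above the bench), crank on the -x side; it tips towards its +y. Foot plate 176 mm (x), y = -110 to +30 mm. Upright it is 202 mm high; tipping, the cap's rim sweeps up to 230 mm high; tipped over, it reaches y = +110 mm and down to 55 mm above the bench.
- drop (a point): Point on the bench 115 mm out in the stand's +y from its origin, axes as the stand's. Tipped slowly, the bead rolls out as the magazine passes level and lands within 55 mm (y) and 15 mm (x) of this point. A tray centred here and turned like the stand catches it and clears the foot plate by 10 mm.
- tilt (a joint): Tilt of magazine and cap about the stand's x axis, rad: 0 = upright, 2.5 = tipped right over towards +y (stop). Stiff: stays where it is left; about 0.5 N m, some 6 N at the crank. Beads roll out from about 1.65 on, some only near the end; go to about 2.45 to be sure.
- crank_grip (a point): Middle of the crank's red handle, a plain round bar 18 mm thick and 66 mm long, parallel to the stand's x axis, on a steel arm 90 mm from the tilt axis. Upright it lies at x = -128, y = -85, z = 143 mm in the stand's frame; tipping, it travels an arc over the top (highest 205 mm) to y = +85, z = 143 mm. It turns about its own axis within the jaws meanwhile.
- magazine_mid (a point): Centre of the magazine, on the tilt axis: a clear square tube stood on edge (inside 40 x 40 mm, 76 mm deep, one corner groove towards +y), closed at the bottom; its mouth, 40 mm above this point when upright, is covered by the cap. It holds two beads in single file: the big one at the bottom and, nearer the mouth, the front bead (the small or the medium one).
- dial (a joint): Turn of the blue cap about its own axis (vertical when upright), rad, counter-clockwise positive from above, range -1.4 to 2.4. At +1.05 the small opening lies over the magazine, at -1.05 the medium one, at +2.10 the large one; near 0 a blank part. Light friction (0.08 N m), no clicks. Set it within 0.04 rad for a bead to pass freely; within 0.12 counts as set.
- dial_grip (a point): Grip point of the black bar knob on the cap's axis, 36 mm from the tilt axis towards the stand's -y, 190 mm above the bench when upright. The bar is 16 mm thick, 30 mm long and reaches from 165 to 202 mm above the bench; the cap (132 mm across, 6 mm thick) has its flat top at 162 mm. When the dial reads 0 the bar's long side runs along the stand's y; it turns with the dial.
- hole_small (a point): Centre of the small opening, 25 mm across, on the cap's top face.
- hole_medium (a point): Centre of the medium opening, 33 mm across, on the cap's top face.
- hole_large (a point): Centre of the large opening, 42 mm across, on the cap's top face; it would let every bead out.
- bead_small_center (a point): Centre of the small rust-red stone bead, a ball 20 mm across, 11 g. Either in the magazine in front of the big bead, or the spare in the dish.
- bead_medium_center (a point): Centre of the medium teal stone bead, a ball 28 mm across, 30 g. Either in the magazine in front of the big bead, or the spare in the dish.
- bead_large_center (a point): Centre of the big pale wooden bead, a ball 37 mm across, 18 g, at the bottom of the magazine; it must stay in the magazine.
- dish_in (a point): Inner floor, centre, of the steel dish (78 mm square, 22 mm high) that stands on two leather boxes, fixed, 137 mm high in all; it holds the spare bead, which stays there.
- tray: Open wooden tray, loose, 120 mm (x) by 150 mm (y), 45 mm high, walls and floor 6 mm thick, 0.25 kg. Origin under its centre, z up. An upright wooden tab for lifting it stands on its -x side.
- tray_tab (a point): Grip point on the tray's tab, a board 12 mm thick (tray x) and 50 mm wide (tray y) whose top is 95 mm above the tray's underside; the point is 66 mm from the tray's centre in -x and 77 mm above its underside.
- tray_in (a point): Centre of the tray's inner floor, 6 mm above its underside; axes as the tray's.
- punches: Wooden block with steel punches, fixed, 100 x 140 mm, 121 mm high, origin under its centre. It and the tray swap sides from start to start.
- mallet: White-headed mallet lying on the bench, 190 mm long along its x, head at +x, 56 mm thick, loose; origin under the middle. Leave alone.
- edge_paint: Black bottle, 56 mm across, 100 mm high, loose; origin under its centre. Leave alone.
- glue_jar: Amber jar with white lid, 70 mm across, 85 mm high, loose; origin under its centre. Leave alone.
- thread_a: Tan thread spool, 60 mm across, 78 mm high, loose; origin under its centre. Leave alone.
- thread_b: Black thread spool, 60 mm across, 78 mm high, loose; origin under its centre. Leave alone.
- purse: Black purse, 100 x 190 mm, 50 mm high, loose; origin under its centre. Leave alone.
Not all that is in view belongs to the job. What is shaped like the part that bears dish_in but turquoise is not meant.

How it is judged:
By the outcome, as a careful person would: the job done as asked, in the order asked, and still so for the second after the job is handed in, with the robot touching nothing.
It also fails if it takes over 72 s, if anything falls off the work surface, if the arm or the gripper's body presses on something with over 40 N, if the wrist force passes 120 N, or if a joint passes its speed limit or range.

## Working session

There is one attempt and no reset: what is moved stays moved. The work goes in short steps, Python scripts to look and compute and a shell command to move; the robot and the scene stay as the last step left them, time stands still between calls to the robot, and variables do not carry over. Pictures are saved under pics/ and viewed, and the job is handed in when it is done.

```bash
ls; mkdir -p pics; python3 - <<'E'
from bench import r
import cv2
o=r.get_obs(); print(o, r.grasp_offset)
for n in ("scene","top"):
    f=r.grab_frame(n); cv2.imwrite(f"pics/{n}0.png",f[:,:,::-1]); c=r.calibration(n); print(n,c)
E
```

```text
pics
{'clock': 0.0, 'joints': array([ 1.06389508,  0.47780227,  0.02234737,  1.55646141, -0.01152728,
        1.1092886 , -0.08309   ]), 'qvel': array([-0.00108199,  0.00081542, -0.00078423,  0.00184873, -0.00150366,
        0.00045063, -0.00245069]), 'tau': array([-9.59926329e-04, -5.96458876e+01,  1.60729095e+00, -2.81206173e+01,
        1.23555015e-02,  9.43624880e-03,  3.66194934e-05]), 'tcp_pos': array([ 0.26186973, -0.62148707,  0.2303202 ]), 'orientation': array([-3.07760568e+00, -6.21961436e-01,  7.46268485e-04]), 'contact_force': array([-0.45160801,  0.17141359, -0.78652277]), 'moment': array([ 0.01524586, -0.00137141,  0.00636248]), 'grip_width': 0.08541379918713028} 0.0187
scene {'K': array([[567.2801556 ,   0.        , 313.96028161],
       [  0.        , 567.2801556 , 238.60950818],
       [  0.        ,   0.        ,   1.        ]]), 'origin': array([ 0.96849323, -0.64592468,  1.17691951]), 'rotation': array([0.60458525, 0.18591744, 0.56758418])}
top {'K': array([[605.65419776,   0.        , 320.45319802],
       [  0.        , 605.65419776, 244.44411044],
       [  0.        ,   0.        ,   1.        ]]), 'origin': array([ 0.23576374, -0.03452471,  1.58943178]), 'rotation': array([ 0.16030105, -0.1490923 , -1.57771863])}
```

View pics/scene0.png

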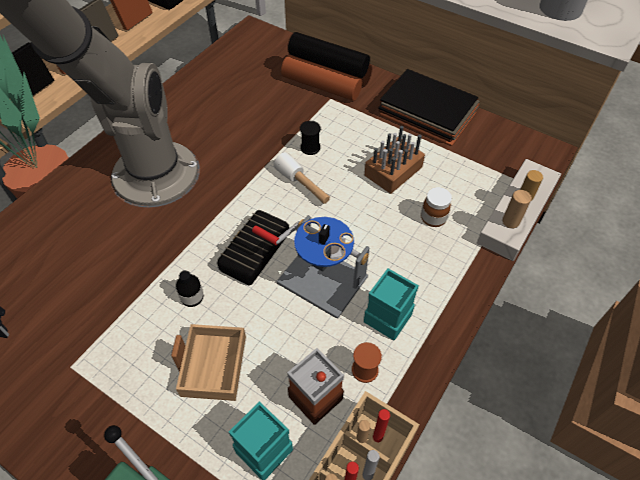

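View pics/top0.png

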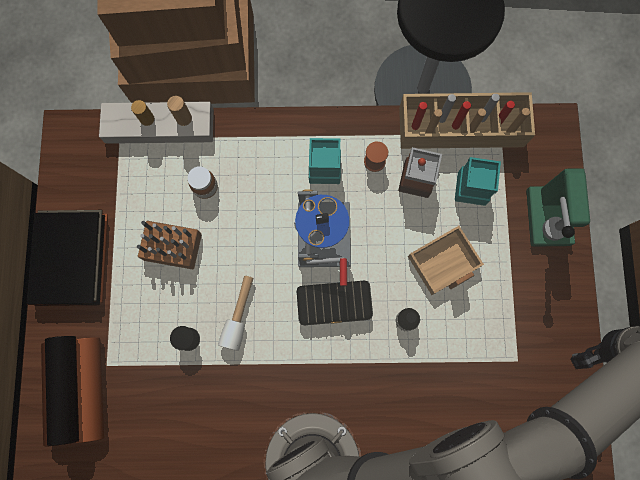

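```bash
cat > h.py <<'E'
import numpy as np, cv2
from scipy.spatial.transform import Rotation as R
from bench import r
def cam(n):
    c=r.calibration(n); return np.array(c['K']),np.array(c['origin']),R.from_rotvec(c['rotation']).as_matrix()
def proj(n,P):
    K,o,M=cam(n); q=(np.atleast_2d(P)-o)@M; q=q*[1,-1,-1]; u=q@K.T; return u[:,:2]/u[:,2:]
def back(n,uv,z):
    K,o,M=cam(n); uv=np.atleast_2d(uv).astype(float); d=np.c_[uv,np.ones(len(uv))]@np.linalg.inv(K).T; d=(d*[1,-1,-1])@M.T
    return o+d*((z-o[2])/d[:,2])[:,None]
def tri(uvs):
    A=[];b=[]
    for n,uv in uvs:
        K,o,M=cam(n); p=back(n,uv,0)[0]; d=(p-o)/np.linalg.norm(p-o); Q=np.eye(3)-np.outer(d,d); A.append(Q); b.append(Q@o)
    x=np.linalg.solve(sum(A),sum(b)); return x
def crop(f,x0,y0,w,h,s,out):
    c=cv2.resize(f[y0:y0+h,x0:x0+w],None,fx=s,fy=s,interpolation=cv2.INTER_CUBIC); cv2.imwrite(out,c[:,:,::-1] if f.ndim==3 else c)
def pose(x,y,yaw,P):
    c,s=np.cos(yaw),np.sin(yaw); P=np.atleast_2d(P); return np.c_[x+c*P[:,0]-s*P[:,1],y+s*P[:,0]+c*P[:,1],P[:,2]]
E
python3 - <<'E'
import cv2
from h import crop
s=cv2.imread('pics/scene0.png')[:,:,::-1];t=cv2.imread('pics/top0.png')[:,:,::-1]
crop(s,215,190,160,120,5,'pics/sd.png'); crop(t,280,170,100,100,6,'pics/td.png')
crop(s,160,310,100,100,6,'pics/st.png'); crop(t,390,140,110,160,3.7,'pics/tt.png')
crop(s,280,340,70,80,6,'pics/sdish.png')
E
```

```text
(no output)
```

View pics/sd.png

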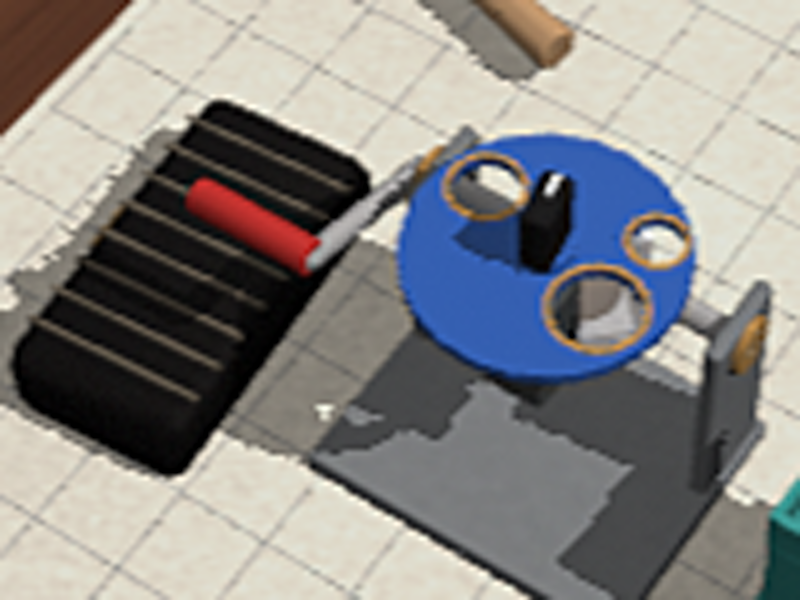

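View pics/td.png

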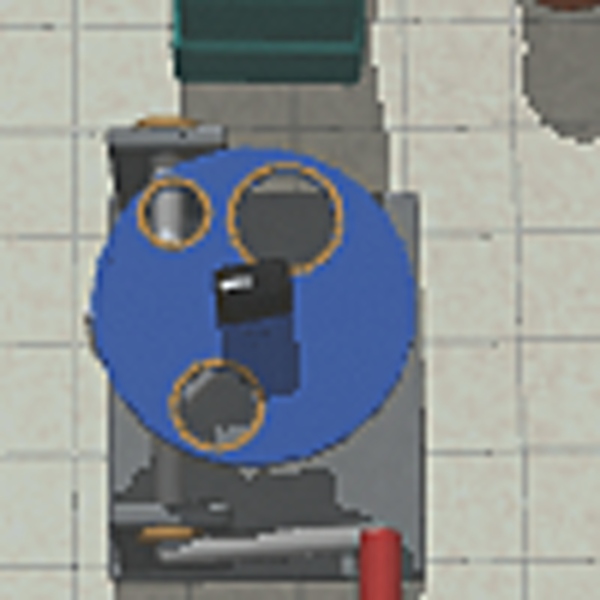

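View pics/st.png

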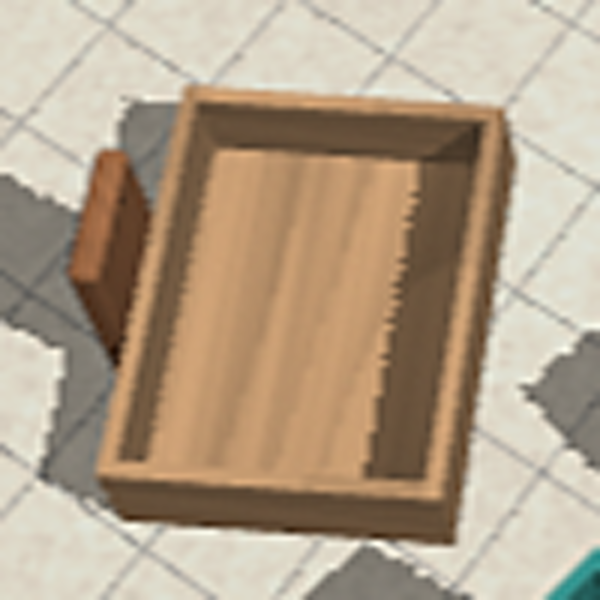

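View pics/tt.png

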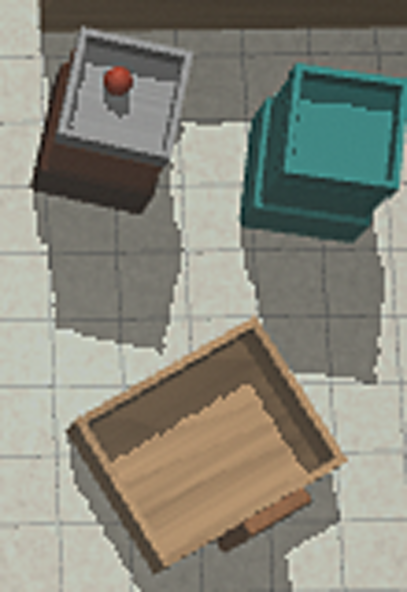

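View pics/sdish.png

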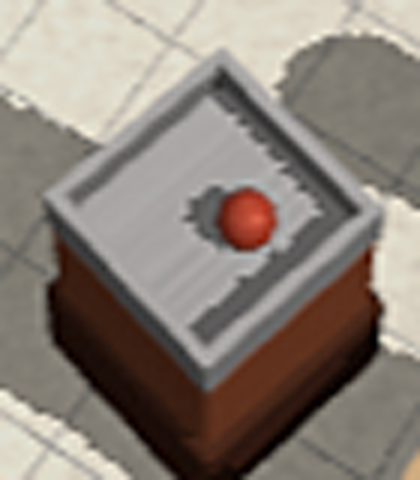

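```bash
cat > fit.py <<'E'
from h import *
from scipy.optimize import least_squares
def T(p): return ((p[0]+.5)/6-.5+280,(p[1]+.5)/6-.5+170)
def S(p): return ((p[0]+.5)/5-.5+215,(p[1]+.5)/5-.5+190)
obs=[('top','s',T((174,212))),('top','m',T((217,405))),('top','l',T((286,218))),('top','c',T((254,307))),
('top','f1',T((423,578))),('top','f2',T((417,193))),('top','f3',T((110,578))),
('scene','s',S((656,241))),('scene','m',S((486,186))),('scene','l',S((597,308))),('scene','c',S((547,257))),('scene','g',S((255,227))),('scene','f1',S((310,460)))]
def model(q):
    x,y,yaw,d,rh,t=q
    P={'c':(0,-.036,.160),'g':(-.128,-.085,.143),'f1':(-.088,-.11,t),'f2':(.088,-.11,t),'f3':(-.088,.03,t)}
    for k,a in (('s',1.05),('m',-1.05),('l',2.10)):
        an=np.pi/2-a+d; P[k]=(rh*np.cos(an),-.036+rh*np.sin(an),.162)
    return {k:pose(x,y,yaw,v) for k,v in P.items()}
def res(q):
    m=model(q); return np.concatenate([(proj(n,m[k])[0]-uv) for n,k,uv in obs])
s=least_squares(res,[.6,0,0,.18,.036,.005],loss='soft_l1')
print(s.x); 
for (n,k,uv),e in zip(obs,s.fun.reshape(-1,2)): print(n,k,e.round(2))
# tray
def T2(p): return ((p[0]+.5)/3.7-.5+390,(p[1]+.5)/3.7-.5+140)
def S2(p): return ((p[0]+.5)/6-.5+160,(p[1]+.5)/6-.5+310)
# top rim outer corners
c={'A':(-.06,-.075,.045),'B':(-.06,.075,.045),'C':(.06,.075,.045),'D':(.06,-.075,.045),'A0':(-.06,-.075,0),'B0':(-.06,.075,0),'D0':(.06,-.075,0),'t':(-.066,0,.095)}
o2=[('top','A',T2((345,460))),('top','C',T2((70,428))),('top','D',T2((253,319))),
('scene','B',S2((186,87))),('scene','A',S2((97,473))),('scene','C',S2((505,110))),('scene','D',S2((443,495))),('scene','t',S2((98,214))),('scene','D0',S2((455,543)))]
f=lambda q:np.concatenate([proj(n,pose(*q,c[k]))[0]-uv for n,k,uv in o2])
s2=least_squares(f,[.55,-.25,-.5],loss='soft_l1'); print(s2.x)
for (n,k,uv),e in zip(o2,s2.fun.reshape(-1,2)): print(n,k,e.round(2))
q=s.x; print('drop',pose(*q[:3],(0,.115,0)),'grip',pose(*q[:3],(-.128,-.085,.143)),'dial',pose(*q[:3],(0,-.036,.19)))
print('tab now',pose(*s2.x,(-.066,0,.077)),'tab target',pose(*q[:3],(-.066,.115,.077)))
E
python3 fit.py
```

```text
[5.80989815e-01 6.60463205e-03 5.70979279e-04 1.78082355e-01
 4.43738152e-02 5.12240212e-03]
top s [1.08 1.51]
top m [-0.16 -0.29]
top l [ 0.36 -2.8 ]
top c [-0.35 -0.72]
top f1 [ 0.23 -0.2 ]
top f2 [-0.2 -0.3]
top f3 [-0.46  0.51]
scene s [-1.72 -0.19]
scene m [ 0.3  -0.23]
scene l [2.41 1.68]
scene c [ 0.11 -1.01]
scene g [-0.87 -1.38]
scene f1 [-0.53  0.15]
[ 0.50248568 -0.35041895  0.51832204]
top A [ 0.72 -0.32]
top C [ 0.92 -2.13]
top D [ 0.23 -1.3 ]
scene B [-0.57 -0.81]
scene A [-0.01 -0.07]
scene C [-0.13 -1.33]
scene D [-0.13  0.11]
scene t [-0.22 -0.88]
scene D0 [ 0.38 -0.17]
drop [[0.58092415 0.12160461 0.        ]] grip [[ 0.45303837 -0.07846844  0.143     ]] dial [[ 0.58101037 -0.02939536  0.19      ]]
tab now [[ 0.44515466 -0.38311688  0.077     ]] tab target [[0.51492416 0.12156693 0.077     ]]
```

```bash
cat > go.py <<'E'
from h import *
import sys
def rot(yawdeg):
    a=np.radians(yawdeg); x=np.array([np.cos(a),np.sin(a),0]); y=np.array([np.sin(a),-np.cos(a),0]); return np.c_[x,y,[0,0,-1]]
def rows(targets):
    o=r.get_obs(); R0=R.from_rotvec(o['orientation']); p0=o['tcp_pos']
    xd=R0.as_matrix()[:,0]
    print('now',p0.round(4),'xdir',np.degrees(np.arctan2(xd[1],xd[0])).round(2),'z',R0.as_matrix()[:,2].round(3),'t',round(o['clock'],2),'F',o['contact_force'].round(1),'w',round(o['grip_width'],4),'j',o['joints'].round(2))
    for x,y,z,yaw in targets:
        w=(R0.inv()*R.from_matrix(rot(yaw))).as_rotvec()/np.pi; s=R0.inv().apply(np.array([x,y,z])-p0)/.2
        print(w.round(4),s.round(4))
if __name__=='__main__':
    a=list(map(float,sys.argv[1:])); rows(np.reshape(a,(-1,4)))
E
python3 - <<'E'
from h import *
for k,uv,z in [('paint',(408,318),.1),('mallet end',(248,280),.02),('mallet head',(232,335),.05),('purse',[(299,284),(370,282),(372,318),(300,324)],.05),('dish',(422,165),.137),('glue',(201,175),.085),('punch',(168,243),.12),('threadb',(184,337),.078)]:
    print(k,back('top',uv,z).round(3).tolist())
E
python3 go.py .445 -.383 .2 119.7  .445 -.383 .058 119.7
```

```text
paint [[0.346, -0.238, 0.1]]
mallet end [[0.456, 0.165, 0.02]]
mallet head [[0.313, 0.2, 0.05]]
purse [[0.44, 0.031, 0.05], [0.443, -0.151, 0.05], [0.351, -0.153, 0.05], [0.338, 0.029, 0.05]]
dish [[0.725, -0.283, 0.137]]
glue [[0.724, 0.282, 0.085]]
punch [[0.537, 0.352, 0.12]]
threadb [[0.308, 0.315, 0.078]]
now [ 0.2619 -0.6216  0.2304] xdir 22.85 z [-0.001  0.001 -1.   ] t 0.1 F [-0.6  0.6  0.1] w 0.0853 j [ 1.06  0.48  0.02  1.56 -0.01  1.11 -0.08]
[-4.000e-04 -4.000e-04 -5.381e-01] [ 1.307  -0.7433  0.1531]
[-4.000e-04 -4.000e-04 -5.381e-01] [ 1.3071 -0.7422  0.8631]
```

The candidates, each with its pixel:
- **Tray:** the open wooden tray is at scene (210,360) and top (445,260). The compartmented tool rack at scene (365,440) and top (468,115) could be mistaken for it. I chose the first because it has the upright tab, at scene (178,350).
- **Dish:** the grey dish on leather boxes is at scene (316,375). The turquoise copies at (262,440) and (392,300) are ruled out by colour.
- **Spare bead:** the crop of the dish shows the rust-red small bead, so the front bead in the magazine should be the teal medium one. That means a dial target of -1.05.
- **Dispenser:** its crank is red at scene (266,235). The red pieces in the rack are not it.

The tray crop confirms the tab.

```bash
python3 -m jog '[0,0,-0.2,0.65,-0.37,0.08,1, 0,0,-0.27,0.98,-0.55,0.1,1, 0,0,-0.4,0.98,-0.55,0.1,1, 0,0,-0.538,0.98,-0.55,0.1,1, 0,0,-0.538,0.98,-0.55,0.1,1, 0,0,-0.538,0.98,-0.55,0.1,1, 0,0,-0.538,0.98,-0.55,0.1,1, 0,0,-0.538,0.98,-0.55,0.1,1, 0,0,-0.538,0.98,-0.55,0.1,1, 0,0,-0.538,0.98,-0.55,0.1,1, 0,0,-0.538,0.98,-0.55,0.1,1, 0,0,-0.538,0.98,-0.55,0.1,1]' 60; python3 go.py .445 -.383 .15 119.7  .445 -.383 .058 119.7
```

```text
clock: 1.3
tcp_pos: [0.3994, -0.4439, 0.2101]
orientation: [-1.571, -2.718, -0.002]
contact_force: [0.2, 1.2, 1.0]
grip_width: 0.0854
now [ 0.3994 -0.4439  0.2101] xdir 119.95 z [-0.001  0.002 -1.   ] t 1.3 F [0.2 1.2 1. ] w 0.0854 j [ 1.04  0.4  -0.39  1.75  0.17  1.03  1.11]
[-0.     -0.0009  0.0014] [0.1491 0.3496 0.3008]
[-0.     -0.0009  0.0014] [0.1479 0.3496 0.7608]
```

```bash
python3 -m jog '[0,0,0.0014,0.149,0.35,0.1,1, 0,0,0.0014,0.149,0.35,0.3,1, 0,0,0.0014,0.149,0.35,0.45,1, 0,0,0.0014,0.149,0.35,0.6,1, 0,0,0.0014,0.149,0.35,0.76,1, 0,0,0.0014,0.149,0.35,0.76,1, 0,0,0.0014,0.149,0.35,0.76,1]'; python3 - <<'E'
from h import *
for n in ("scene","top"):
    f=r.grab_frame(n)
    if n=='scene': crop(f,120,270,170,140,4,'pics/s1.png')
    else: crop(f,380,200,120,120,5,'pics/t1.png')
E
```

```text
clock: 2.0
tcp_pos: [0.4448, -0.3826, 0.0582]
orientation: [-1.576, -2.714, -0.002]
contact_force: [-0.1, 0.3, 0.6]
grip_width: 0.0853
```

View pics/s1.png

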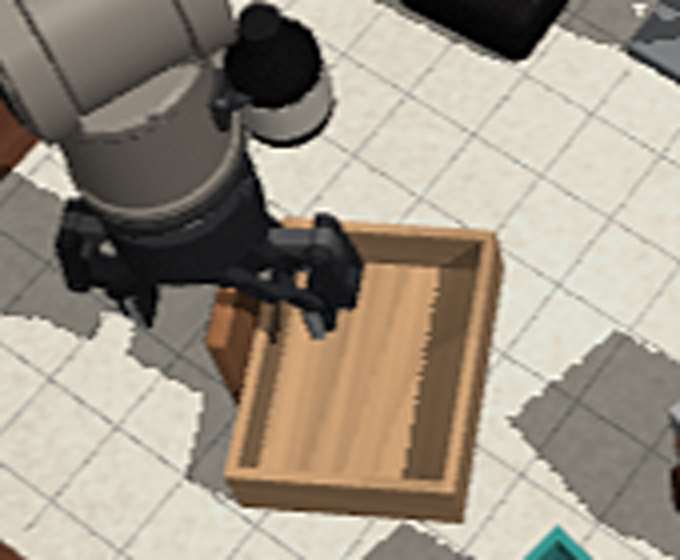

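The view shows the tab between the finger tips (crop 145,320 and 320,330; tab about 235,330), so I'll close.

```bash
python3 -m jog '[0,0,0,0,0,0,0, 0,0,0,0,0,0,0, 0,0,0,0,0,0,0, 0,0,0,0,0,0,0, 0,0,0,0,0,0,0, 0,0,0,0,0,0,0, 0,0,0,0,0,0,0, 0,0,0,0,0,0,0]' 60; python3 go.py .445 -.383 .15 119.7
```

```text
clock: 2.9
tcp_pos: [0.4458, -0.3839, 0.0602]
orientation: [1.579, 2.716, 0.001]
contact_force: [-1.2, -0.5, 5.5]
grip_width: 0.0112
now [ 0.4458 -0.3839  0.0602] xdir 119.67 z [ 0.001  0.    -1.   ] t 2.9 F [-1.2 -0.5  5.5] w 0.0112 j [ 0.88  0.57 -0.36  1.88  0.29  0.74  0.88]
[ 0.0002  0.     -0.0002] [ 0.006  -0.0008 -0.4492]
```

```bash
python3 -m jog '[0,0,0,0,0,-0.1,0, 0,0,0,0,0,-0.2,0, 0,0,0,0,0,-0.35,0, 0,0,0,0,0,-0.5,0, 0,0,0,0,0,-0.65,0, 0,0,0,0,0,-0.8,0, 0,0,0,0,0,-0.95,0, 0,0,0,0,0,-1,0, 0,0,0,0,0,-1,0]'; python3 go.py .47 -.2 .33 110 .51 -.02 .33 97 .515 .1216 .33 90
```

```text
clock: 3.8
tcp_pos: [0.4462, -0.3841, 0.2607]
orientation: [1.577, 2.714, 0.0]
contact_force: [-0.0, 0.6, -3.0]
grip_width: 0.0113
now [ 0.4462 -0.3841  0.2607] xdir 119.68 z [ 0.002 -0.001 -1.   ] t 3.8 F [-0.   0.6 -3. ] w 0.0113 j [ 0.94  0.34 -0.42  1.71  0.15  1.12  0.99]
[0.0004 0.0005 0.0538] [ 0.7402  0.5597 -0.3471]
[0.0005 0.0005 0.126 ] [ 1.4231  1.1791 -0.3476]
[0.0005 0.0004 0.1649] [ 2.0258  1.5514 -0.3482]
```

```bash
python3 -m jog '[0,0,0,0,0,-0.17,0, 0,0,0,0.02,0.02,-0.347,0, 0,0,0.02,0.15,0.11,-0.347,0, 0,0,0.04,0.3,0.23,-0.347,0, 0,0,0.05,0.45,0.34,-0.347,0, 0,0,0.06,0.6,0.45,-0.347,0, 0,0,0.08,0.75,0.58,-0.347,0, 0,0,0.09,0.9,0.7,-0.347,0, 0,0,0.09,0.99,0.78,-0.347,0, 0,0,0.09,0.99,0.78,-0.347,0]'; python3 go.py  .515 .1216 .33 90
```

```text
clock: 4.8
tcp_pos: [0.4833, -0.1299, 0.3278]
orientation: [-1.935, -2.472, -0.001]
contact_force: [0.5, 0.1, -2.3]
grip_width: 0.0113
now [ 0.4833 -0.1299  0.3278] xdir 103.9 z [-0.001  0.002 -1.   ] t 4.8 F [ 0.5  0.1 -2.3] w 0.0113 j [ 0.65  0.15 -0.56  1.81  0.08  1.21  0.3 ]
[-0.0002 -0.0006  0.0772] [ 1.1827  0.4557 -0.0089]
```

```bash
python3 -m jog '[0,0,0.015,0.15,0.06,-0.01,0, 0,0,0.03,0.3,0.12,-0.01,0, 0,0,0.045,0.45,0.18,-0.01,0, 0,0,0.055,0.6,0.24,-0.01,0, 0,0,0.065,0.75,0.3,-0.01,0, 0,0,0.077,0.88,0.35,-0.01,0, 0,0,0.077,0.96,0.38,-0.01,0, 0,0,0.077,0.96,0.38,-0.01,0]'; python3 go.py  .515 .1216 .33 90 .515 .1216 .15 90; python3 - <<'E'
from h import *
f=r.grab_frame("scene"); cv2.imwrite('pics/s2.png',f[:,:,::-1])
E
```

```text
clock: 5.6
tcp_pos: [0.5101, 0.0771, 0.3282]
orientation: [-2.212, -2.223, 0.001]
contact_force: [-0.1, -0.2, -2.9]
grip_width: 0.0113
now [0.5101 0.0771 0.3282] xdir 90.29 z [-0.004  0.003 -1.   ] t 5.6 F [-0.1 -0.2 -2.9] w 0.0113 j [ 0.34  0.2  -0.69  1.77  0.13  1.23 -0.38]
[-0.0013 -0.001   0.0016] [ 0.2224  0.0254 -0.0086]
[-0.0013 -0.001   0.0016] [0.2195 0.0291 0.8914]
```

View pics/s2.png

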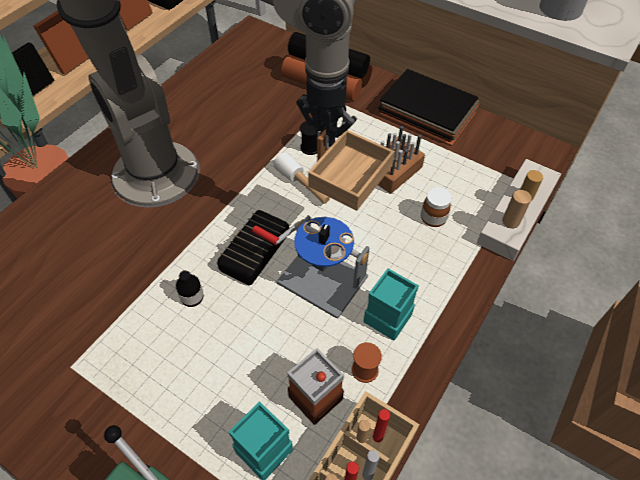

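```bash
python3 -m jog '[0,0,0.0016,0.1,0.025,0,0, 0,0,0.0016,0.2,0.026,0.1,0, 0,0,0.0016,0.222,0.026,0.3,0, 0,0,0.0016,0.222,0.027,0.5,0, 0,0,0.0016,0.222,0.028,0.7,0, 0,0,0.0016,0.22,0.029,0.89,0, 0,0,0.0016,0.22,0.029,0.95,0, 0,0,0.0016,0.22,0.029,0.95,0, 0,0,0.0016,0.22,0.029,0.95,0]'; python3 go.py  .515 .1216 .0605 90; python3 - <<'E'
from h import *
f=r.grab_frame("scene"); crop(f,240,110,160,140,5,'pics/s3.png')
f=r.grab_frame("top"); crop(f,200,150,160,150,5,'pics/t3.png')
E
```

```text
clock: 6.55
tcp_pos: [0.5162, 0.1191, 0.1394]
orientation: [-2.223, -2.216, 0.001]
contact_force: [-0.7, 0.2, -2.2]
grip_width: 0.0112
now [0.5162 0.1191 0.1394] xdir 89.82 z [-0.003  0.002 -1.   ] t 6.55 F [-0.7  0.2 -2.2] w 0.0112 j [ 0.18  0.43 -0.65  1.95  0.33  0.87 -0.65]
[-0.0009 -0.0007 -0.001 ] [ 0.0116 -0.0049  0.3946]
```

View pics/s3.png

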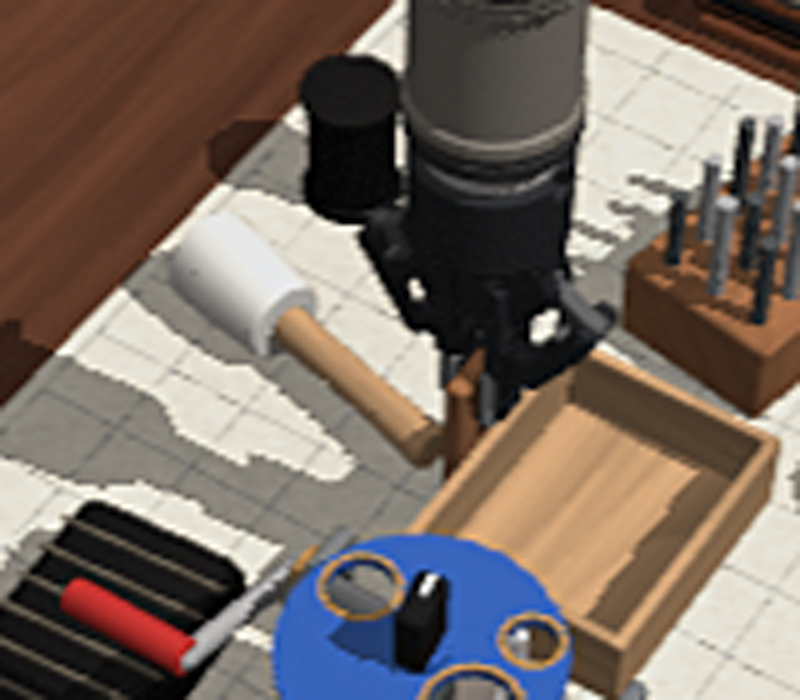

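View pics/t3.png

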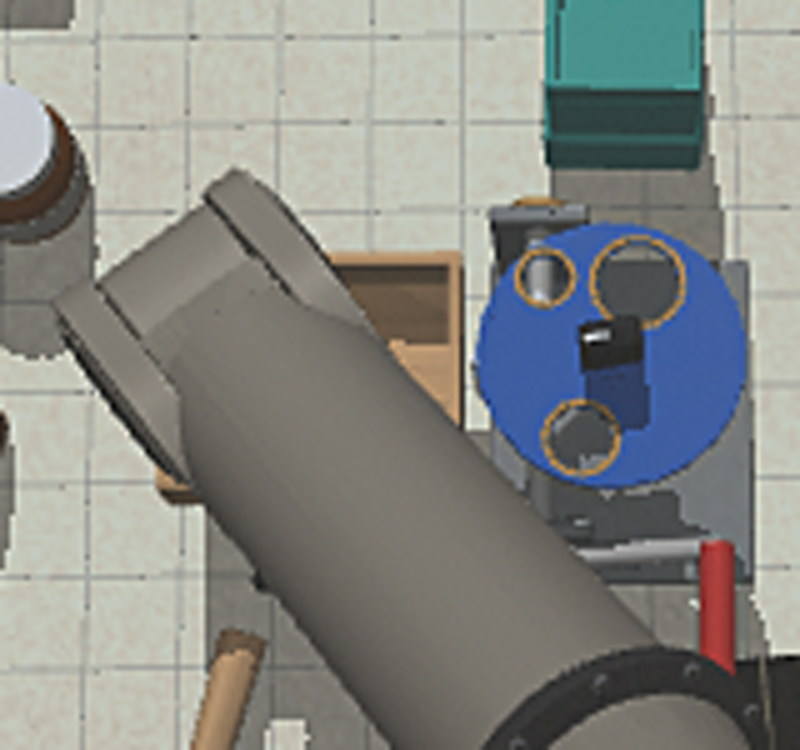

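The tray hangs level and is square to the stand, with the cap and foot plate clear of it. Lowering it now.

```bash
python3 -m jog '[0,0,0,0.012,-0.005,0.1,0, 0,0,0,0.012,-0.005,0.2,0, 0,0,0,0.012,-0.005,0.28,0, 0,0,0,0.012,-0.005,0.34,0, 0,0,0,0.012,-0.005,0.37,0, 0,0,0,0.012,-0.005,0.385,0, 0,0,0,0.012,-0.005,0.393,0, 0,0,0,0.012,-0.005,0.395,0, 0,0,0,0.012,-0.005,0.395,0]'; python3 go.py  .515 .1216 .0605 90; python3 - <<'E'
from h import *
f=r.grab_frame("scene"); crop(f,240,110,160,140,5,'pics/s4.png')
E
```

```text
clock: 7.55
tcp_pos: [0.516, 0.1224, 0.0617]
orientation: [-2.223, -2.217, -0.003]
contact_force: [-0.3, 0.2, -2.3]
grip_width: 0.0112
now [0.516  0.1224 0.0617] xdir 89.84 z [ 0.     0.003 -1.   ] t 7.55 F [-0.3  0.2 -2.3] w 0.0112 j [ 0.11  0.54 -0.58  2.    0.44  0.72 -0.74]
[ 0.     -0.0009 -0.0009] [-0.0038 -0.0048  0.0058]
```

View pics/s4.png

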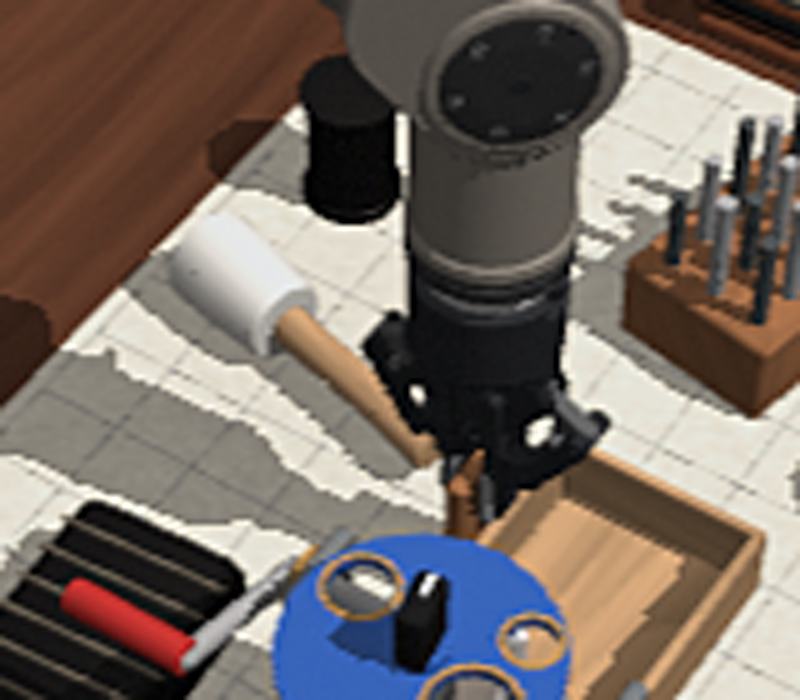

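```bash
python3 -m jog '[0,0,0,-0.004,-0.005,0.006,0, 0,0,0,-0.004,-0.005,0.012,0, 0,0,0,-0.004,-0.005,0.012,0]'; python3 -m jog '[0,0,0,0,0,0,0.2, 0,0,0,0,0,0,0.4, 0,0,0,0,0,0,0.45, 0,0,0,0,0,0,0.45, 0,0,0,0,0,-0.15,0.45, 0,0,0,0,0,-0.35,0.45, 0,0,0,0,0,-0.6,0.45, 0,0,0,0,0,-0.85,0.45, 0,0,0,0,0,-1,0.45, 0,0,0,0,0,-1,0.45]'; python3 go.py .581 -.0294 .26 100.2 .581 -.0294 .1713 100.2;  python3 - <<'E'
from h import *
f=r.grab_frame("scene"); crop(f,240,110,160,140,5,'pics/s5.png')
f=r.grab_frame("top"); cv2.imwrite('pics/t5.png',f[:,:,::-1])
E
```

```text
clock: 7.9
tcp_pos: [0.5151, 0.1215, 0.0601]
orientation: [-2.224, -2.218, -0.003]
contact_force: [-2.4, -0.6, 7.2]
grip_width: 0.011
clock: 8.9
tcp_pos: [0.5175, 0.1223, 0.265]
orientation: [2.222, 2.215, 0.014]
contact_force: [-0.0, 0.3, -0.0]
grip_width: 0.0382
now [0.5175 0.1223 0.265 ] xdir 89.83 z [ 0.009  0.004 -1.   ] t 8.9 F [-0.   0.3 -0. ] w 0.0382 j [ 0.25  0.28 -0.71  1.83  0.2   1.1  -0.54]
[ 0.0031 -0.0009 -0.0576] [-0.7577  0.3197  0.0251]
[ 0.0031 -0.0009 -0.0576] [-0.7593  0.3156  0.4685]
```

View pics/s5.png

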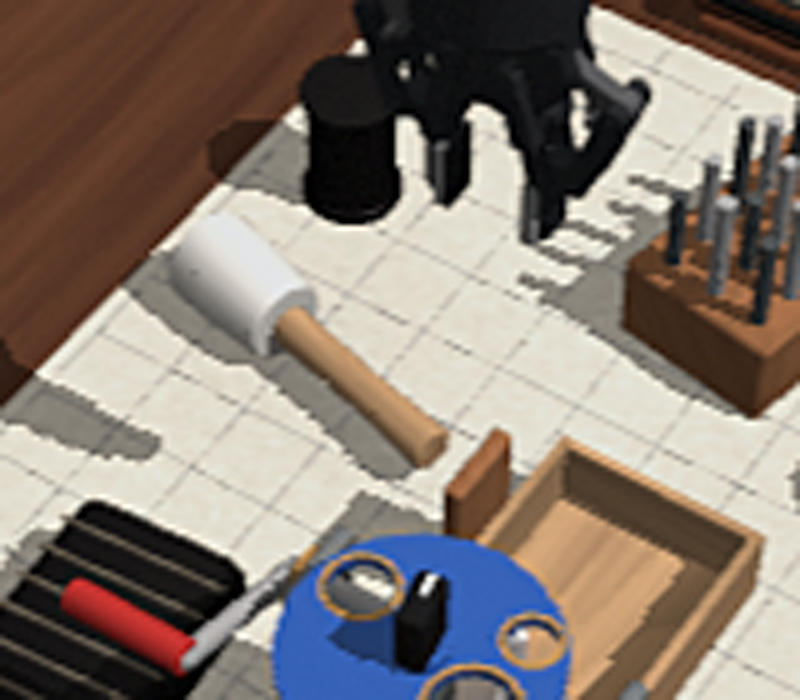

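```bash
cat > dial.py <<'E'
from h import *
import sys
from scipy.optimize import least_squares
def rings(img,n,X=(.581,.0066,0.0006)):
    hsv=cv2.cvtColor(img,cv2.COLOR_BGR2HSV)
    c=proj(n,pose(*X,(0,-.036,.162)))[0]
    blue=cv2.inRange(hsv,(100,120,60),(125,255,255)); gold=cv2.inRange(hsv,(8,90,90),(28,255,255))
    yy,xx=np.mgrid[:480,:640]; near=(np.hypot(xx-c[0],yy-c[1])<50)
    g=(gold>0)&near
    # assign: backproject gold pixels to plane, in stand frame
    v,u=np.nonzero(g); P=back(n,np.c_[u,v],.162); a=X[2]
    d=P[:,:2]-np.array(X[:2]); L=np.c_[np.cos(a)*d[:,0]+np.sin(a)*d[:,1],-np.sin(a)*d[:,0]+np.cos(a)*d[:,1]]-[0,-.036]
    return L
def fitdial(L,d0):
    rr={'s':.0125,'m':.0165,'l':.021}; off={'s':1.05,'m':-1.05,'l':2.10}; out={}
    for k in rr:
        an=np.pi/2-off[k]+d0; c=np.array([np.cos(an),np.sin(an)])*.044
        rad=np.hypot(*(L-c).T); S=L[np.abs(rad-rr[k])<.006]
        if len(S)<8: out[k]=None; continue
        f=least_squares(lambda q:np.hypot(S[:,0]-q[0],S[:,1]-q[1])-q[2],[*c,rr[k]],loss='soft_l1',f_scale=.001)
        x,y,rad=f.x; out[k]=((np.arctan2(y,x)-np.pi/2+off[k]+np.pi)%(2*np.pi)-np.pi,np.hypot(x,y),rad,len(S),x,y)
    return out
if __name__=='__main__':
    for n,p in (('top',sys.argv[1]),('scene',sys.argv[2])):
        L=rings(cv2.imread(p),n)
        for k,v in fitdial(L,float(sys.argv[3])).items(): print(n,k,None if v is None else np.round(v,4))
E
python3 dial.py pics/top0.png pics/scene0.png .18
```

```text
top s [1.764e-01 4.870e-02 1.340e-02 3.000e+01 3.730e-02 3.120e-02]
top m [ 1.941e-01  4.470e-02  1.750e-02  4.000e+01 -4.230e-02  1.430e-02]
top l [ 1.503e-01  3.780e-02  2.200e-02  4.300e+01  3.510e-02 -1.400e-02]
scene s [1.612e-01 4.860e-02 1.340e-02 3.300e+01 3.770e-02 3.060e-02]
scene m [ 2.028e-01  4.430e-02  1.740e-02  4.600e+01 -4.210e-02  1.390e-02]
scene l [ 1.444e-01  3.790e-02  2.190e-02  5.400e+01  3.510e-02 -1.420e-02]
```

```bash
cat > dial2.py <<'E'
from dial import *
def solve(p,n,d0,verbose=1):
    o=fitdial(rings(cv2.imread(p),n),d0); off={'s':1.05,'m':-1.05,'l':2.10}; ks=[k for k in o if o[k] is not None]
    pr={'s':.049,'m':.0445,'l':.038}
    def f(q):
        e=[]
        for i,k in enumerate(ks):
            an=np.pi/2-off[k]+q[0]; e+=[(q[1]+q[3+i]*np.cos(an)-o[k][4])*1e3,(q[2]+q[3+i]*np.sin(an)-o[k][5])*1e3,(q[3+i]-pr[k])*1e3]
        return np.array(e)
    s=least_squares(f,[d0,0,0]+[pr[k] for k in ks]); print(n,ks,'dial',s.x[0].round(4),'e mm',(s.x[1:3]*1e3).round(2),'r',s.x[3:].round(4),'res',s.fun.round(2)); return s.x
if __name__=='__main__':
    solve(sys.argv[1],'top',float(sys.argv[3])); solve(sys.argv[2],'scene',float(sys.argv[3]))
E
python3 dial2.py pics/top0.png pics/scene0.png .18
```

```text
top ['s', 'm', 'l'] dial 0.1767 e mm [-0.47 -0.63] r [0.0492 0.0445 0.038 ] res [-0.06 -0.26  0.22 -0.03  0.04 -0.04  0.09  0.22 -0.01]
scene ['s', 'm', 'l'] dial 0.1758 e mm [-0.23 -1.08] r [0.0492 0.0445 0.0378] res [-0.2  -0.13  0.24  0.02  0.1  -0.01  0.18  0.03 -0.15]
```

```bash
python3 -m jog '[0.001,0,-0.03,-0.2,0.1,0.02,0.5, 0.003,0,-0.0576,-0.4,0.2,0.02,0.5, 0.003,0,-0.0576,-0.6,0.3,0.02,0.5, 0.003,-0.001,-0.0576,-0.762,0.318,0.02,0.5, 0.003,-0.001,-0.0576,-0.762,0.318,0.02,0.5, 0.003,-0.001,-0.0576,-0.762,0.318,0.02,0.5, 0.003,-0.001,-0.0576,-0.762,0.318,0.02,0.5]'; python3 go.py .5806 -.0302 .1715 100.1
```

```text
clock: 9.7
tcp_pos: [0.5774, -0.0301, 0.255]
orientation: [-2.009, -2.407, 0.011]
contact_force: [1.0, 0.9, -0.0]
grip_width: 0.0427
now [ 0.5774 -0.0301  0.255 ] xdir 100.31 z [-0.009 -0.001 -1.   ] t 9.7 F [ 1.   0.9 -0. ] w 0.0427 j [ 0.46  0.37 -0.66  1.72  0.25  1.14 -0.09]
[-0.003  -0.0001  0.0012] [-0.0033  0.0198  0.4176]
```

```bash
python3 -m jog '[-0.003,0,0.001,-0.003,0.02,0.08,0.5, -0.003,0,0.001,-0.003,0.02,0.2,0.5, -0.003,0,0.001,-0.003,0.02,0.3,0.5, -0.003,0,0.001,-0.003,0.02,0.38,0.5, -0.003,0,0.001,-0.003,0.02,0.417,0.5, -0.003,0,0.001,-0.003,0.02,0.417,0.5, -0.003,0,0.001,-0.003,0.02,0.417,0.5]'; python3 go.py .5806 -.0302 .1715 100.1;python3 - <<'E'
from h import *
f=r.grab_frame("scene"); crop(f,260,170,120,100,6,'pics/s6.png')
E
```

```text
clock: 10.4
tcp_pos: [0.5811, -0.0297, 0.1723]
orientation: [2.016, 2.409, 0.001]
contact_force: [-0.1, 0.4, 0.1]
grip_width: 0.0424
now [ 0.5811 -0.0297  0.1723] xdir 100.16 z [ 0.001  0.    -1.   ] t 10.4 F [-0.1  0.4  0.1] w 0.0424 j [ 0.43  0.46 -0.63  1.81  0.32  0.97 -0.16]
[ 0.0003 -0.0001  0.0003] [-0.0018 -0.003   0.0038]
```

View pics/s6.png

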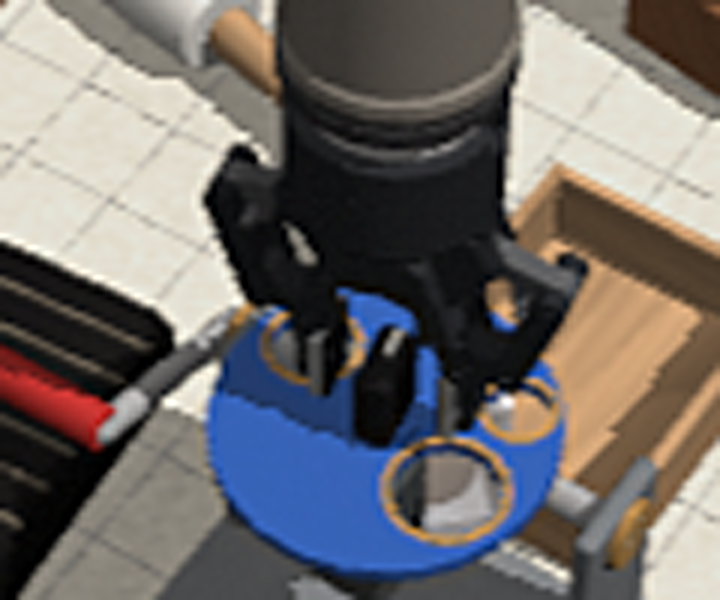

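The knob (crop 385,390) sits between the fingers. I'll close, then turn clockwise 70.2°, which is +0.39 about tool z.

```bash
python3 -m jog '[0,0,0,0,0,0,0, 0,0,0,0,0,0,0, 0,0,0,0,0,0,0, 0,0,0,0,0,0,0, 0,0,0,0,0,0,0, 0,0,0,0,0,0,0]' 40; python3 go.py .5806 -.0302 .1725 100.1 .5806 -.0302 .1725 29.9
```

```text
clock: 11.05
tcp_pos: [0.5796, -0.0302, 0.1735]
orientation: [-2.017, -2.408, 0.003]
contact_force: [-9.6, -0.6, 10.3]
grip_width: 0.0156
now [ 0.5796 -0.0302  0.1735] xdir 100.11 z [-0.002 -0.001 -1.   ] t 11.05 F [-9.6 -0.6 10.3] w 0.0156 j [ 0.43  0.46 -0.63  1.81  0.32  0.98 -0.16]
[-0.0006  0.0003  0.0001] [-0.0009  0.0048  0.005 ]
[-3.000e-04  6.000e-04  3.901e-01] [-0.0009  0.0048  0.005 ]
```

```bash
python3 -m jog '[0,0,0.02,-0.001,0,0,0, 0,0,0.06,-0.001,0,0,0, 0,0,0.1,-0.001,0,0,0, 0,0,0.14,-0.001,0,0,0, 0,0,0.18,-0.001,0,0,0, 0,0,0.22,-0.001,0,0,0, 0,0,0.26,-0.001,0,0,0, 0,0,0.3,-0.001,0,0,0, 0,0,0.34,-0.001,0,0,0, 0,0,0.37,-0.001,0,0,0, 0,0,0.39,-0.001,0,0,0, 0,0,0.39,-0.001,0,0,0]'; python3 go.py .58 -.0302 .1725 29.9;python3 - <<'E'
from h import *
f=r.grab_frame("scene"); crop(f,260,170,120,100,6,'pics/s7.png'); cv2.imwrite('pics/s7f.png',f[:,:,::-1])
f=r.grab_frame("top"); cv2.imwrite('pics/t7f.png',f[:,:,::-1])
E
python3 dial2.py pics/t7f.png pics/s7f.png -1.05
```

```text
clock: 12.25
tcp_pos: [0.5806, -0.0308, 0.1736]
orientation: [3.034, 0.809, 0.0]
contact_force: [3.9, -1.8, -5.9]
grip_width: 0.0153
now [ 0.5806 -0.0308  0.1736] xdir 29.87 z [ 0.    -0.001 -1.   ] t 12.25 F [ 3.9 -1.8 -5.9] w 0.0153 j [ 0.23  0.41 -0.36  1.82  0.18  0.94 -1.26]
[ 0.0005  0.0001 -0.0002] [-0.0011 -0.0039  0.0057]
top ['m'] dial -1.05 e mm [-1.   -1.21] r [0.0445] res [-0. -0.  0.]
scene ['s', 'm', 'l'] dial -1.0438 e mm [-0.79 -1.2 ] r [0.0492 0.0445 0.038 ] res [-0.23 -0.    0.19  0.03 -0.02  0.02  0.19  0.02  0.02]
```

View pics/s7.png

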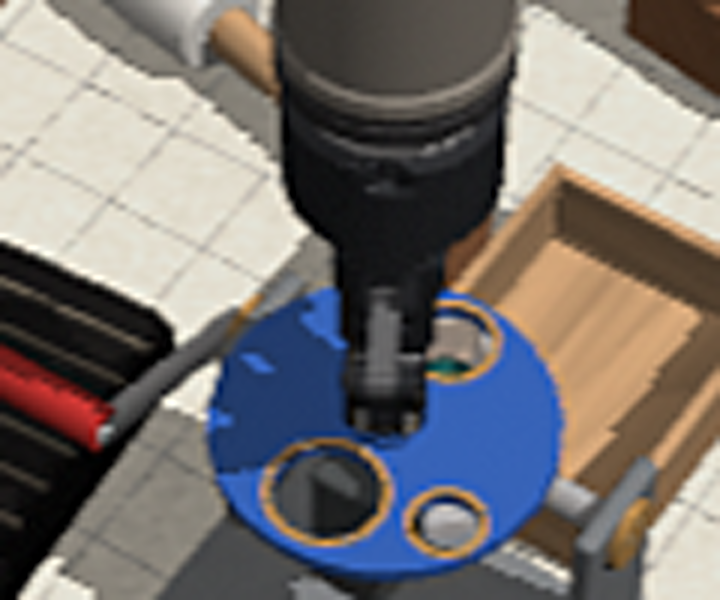

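The medium opening is over the magazine and a teal bead shows through it (crop 445,365). That confirms the medium bead is in front. The dial reads about -1.044.

```bash
python3 -m jog '[0,0,0,0,0,0,0.15, 0,0,0,0,0,0,0.3, 0,0,0,0,0,0,0.4, 0,0,0,0,0,0,0.4, 0,0,0,0,0,-0.2,0.4, 0,0,0,0,0,-0.4,0.4, 0,0,0,0,0,-0.6,0.4, 0,0,0,0,0,-0.6,0.4]'; python3 go.py .443 -.079 .28 0 .443 -.079 .1243 0
```

```text
clock: 13.15
tcp_pos: [0.5835, -0.03, 0.3001]
orientation: [3.03, 0.812, 0.016]
contact_force: [0.4, 0.2, 0.1]
grip_width: 0.0344
now [ 0.5835 -0.03    0.3001] xdir 30.01 z [ 0.011 -0.001 -1.   ] t 13.15 F [0.4 0.2 0.1] w 0.0344 j [ 0.25  0.29 -0.38  1.68  0.12  1.18 -1.21]
[ 0.0013 -0.0033  0.1667] [-0.7319 -0.1398  0.0934]
[ 0.0013 -0.0033  0.1667] [-0.7386 -0.1449  0.8719]
```

```bash
python3 -m jog '[0,0,0.04,-0.15,-0.03,0.02,0.5, 0.001,-0.001,0.08,-0.3,-0.06,0.04,0.5, 0.001,-0.002,0.12,-0.5,-0.1,0.07,0.5, 0.001,-0.003,0.16,-0.65,-0.12,0.09,0.5, 0.001,-0.003,0.167,-0.732,-0.14,0.093,0.5, 0.001,-0.003,0.167,-0.732,-0.14,0.093,0.5, 0.001,-0.003,0.167,-0.732,-0.14,0.093,0.5, 0.001,-0.003,0.167,-0.732,-0.14,0.093,0.5]'; python3 - <<'E'
from h import *
f=r.grab_frame("scene"); cv2.imwrite('pics/s8f.png',f[:,:,::-1])
f=r.grab_frame("top"); cv2.imwrite('pics/t8f.png',f[:,:,::-1]);crop(f,230,150,160,150,5,'pics/t8.png')
E
python3 dial2.py pics/t8f.png pics/s8f.png -1.05;python3 go.py .443 -.0795 .1243 0
```

```text
clock: 13.95
tcp_pos: [0.4439, -0.0784, 0.2802]
orientation: [3.141, 0.001, 0.003]
contact_force: [-0.9, 0.6, 1.1]
grip_width: 0.0427
top ['s', 'm'] dial -1.0467 e mm [-0.47 -0.79] r [0.049  0.0445] res [-0.02  0.04  0.04  0.02 -0.04  0.04]
scene ['s', 'm', 'l'] dial -1.0447 e mm [-0.54 -1.12] r [0.0491 0.0446 0.0381] res [-0.15  0.01  0.14  0.03 -0.1   0.1   0.12  0.09  0.09]
now [ 0.4438 -0.0785  0.2801] xdir 0.02 z [ 0.001 -0.    -1.   ] t 14.05 F [-0.   0.1  0.6] w 0.0428 j [ 0.33  0.07 -0.3   1.99  0.02  1.09 -1.56]
[ 0.0001 -0.0004  0.0001] [-0.005   0.0048  0.7788]
```

View pics/s8f.png

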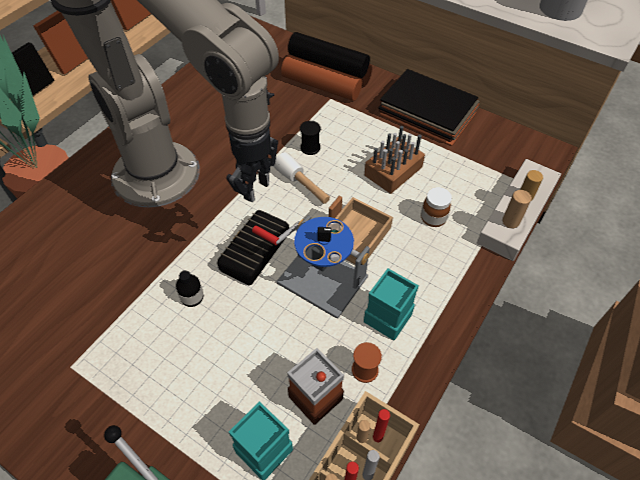

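View pics/t8.png

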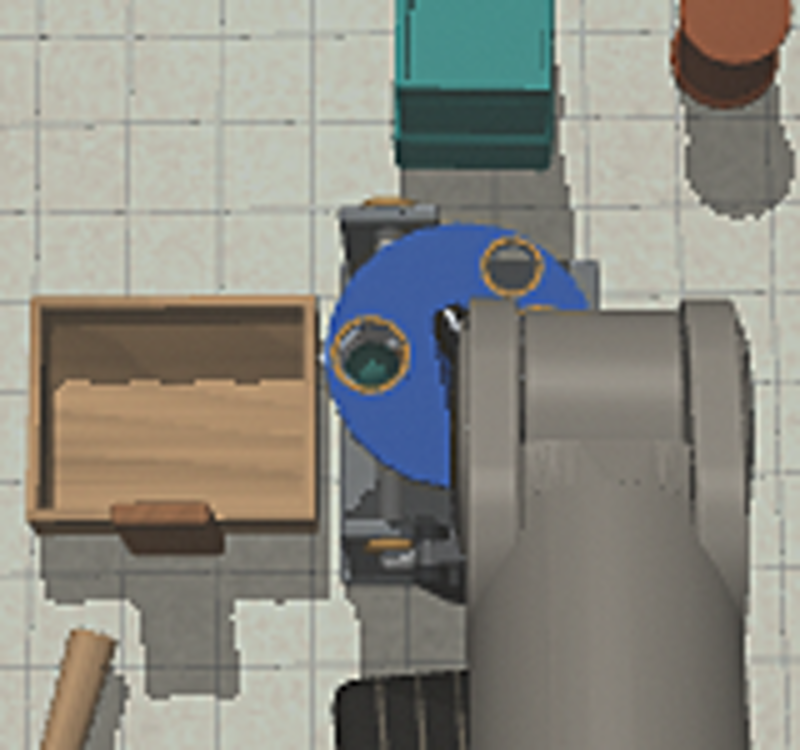

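```bash
python3 - <<'E'
from h import *
uv=(np.array([(32,297),(319,297),(318,527),(30,525)])+.5)/5-.5+[230,150]
P=back('top',uv,.045)[:,:2]; print(P.round(4),P.mean(0).round(4),'target',.5803,.1205)
E
python3 -m jog '[0,0,0,-0.005,0.005,0.15,0.6, 0,0,0,-0.005,0.005,0.35,0.6, 0,0,0,-0.005,0.005,0.55,0.6, 0,0,0,-0.005,0.005,0.7,0.6, 0,0,0,-0.005,0.005,0.77,0.6, 0,0,0,-0.005,0.005,0.77,0.6, 0,0,0,-0.005,0.005,0.77,0.6]'; python3 go.py .443 -.0795 .1243 0;python3 - <<'E'
from h import *
f=r.grab_frame("scene"); crop(f,200,170,140,120,5,'pics/s9.png')
E
```

```text
[[0.6417 0.196 ]
 [0.6396 0.0448]
 [0.5166 0.0457]
 [0.5197 0.1952]] [0.5794 0.1204] target 0.5803 0.1205
clock: 14.75
tcp_pos: [0.4436, -0.0792, 0.1263]
orientation: [3.142, 0.002, 0.002]
contact_force: [-0.6, -0.9, -0.3]
grip_width: 0.0512
now [ 0.4436 -0.0792  0.1263] xdir 0.06 z [ 0.001 -0.    -1.   ] t 14.75 F [-0.6 -0.9 -0.3] w 0.0512 j [ 0.3   0.27 -0.29  2.16  0.12  0.73 -1.65]
[ 0.     -0.0004  0.0003] [-0.0032  0.0015  0.0099]
```

View pics/s9.png

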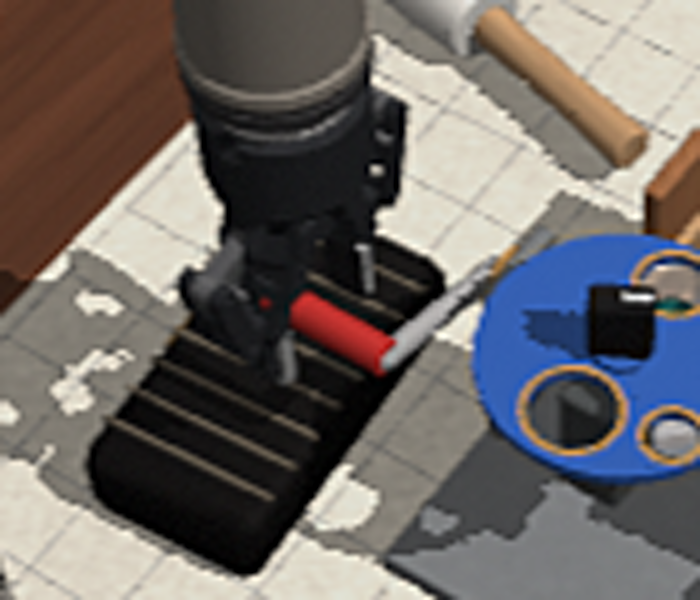

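The tray measures centred within 1 mm and square. The red handle (crop 340,330) lies between the jaws, so I'll close.

```bash
python3 -m jog '[0,0,0,0,0,0,0, 0,0,0,0,0,0,0, 0,0,0,0,0,0,0, 0,0,0,0,0,0,0, 0,0,0,0,0,0,0, 0,0,0,0,0,0,0, 0,0,0,0,0,0,0]' 40; cat > arc.py <<'E'
import sys
from go import *
t0=float(sys.argv[1]); ts=[float(a) for a in sys.argv[2:]]
o=r.get_obs(); R0=R.from_rotvec(o['orientation'])
f=lambda t:np.array([0,.0895*np.cos(np.radians(161.77)-t),.0895*np.sin(np.radians(161.77)-t)])
print(o['tcp_pos'].round(4),o['contact_force'].round(1),round(o['grip_width'],4))
c=np.array([.4436,.0055,.115]); h=o['tcp_pos']+[0,0,.0187]-c; print('tilt est',np.radians(161.77)-np.arctan2(h[2],h[1]),'rad',np.hypot(h[1],h[2]))
for t in ts: 
    s=R0.inv().apply(f(t)-f(t0))/.2; print(t,s.round(4))
E
python3 arc.py 0 .1 .2 .3 .4 .5 .6 .7 .8 .9 1 1.1 1.2
```

```text
clock: 15.5
tcp_pos: [0.4449, -0.0808, 0.128]
orientation: [3.139, -0.001, 0.008]
contact_force: [-1.0, -3.2, 5.9]
grip_width: 0.0168
[ 0.4449 -0.0808  0.128 ] [-1.  -3.2  5.9] 0.0168
tilt est 0.03341410880021556 rad 0.09197563128006146
0.1 [ 0.0002 -0.016  -0.0418]
0.2 [ 0.0004 -0.0361 -0.0817]
0.3 [ 0.0006 -0.0601 -0.1195]
0.4 [ 0.0007 -0.0877 -0.1547]
0.5 [ 0.0009 -0.1187 -0.1869]
0.6 [ 0.001  -0.1528 -0.2159]
0.7 [ 0.0011 -0.1896 -0.2413]
0.8 [ 0.0012 -0.2288 -0.2629]
0.9 [ 0.0013 -0.2699 -0.2806]
1.0 [ 0.0013 -0.3126 -0.294 ]
1.1 [ 0.0014 -0.3563 -0.3031]
1.2 [ 0.0014 -0.4008 -0.3078]
```

```bash
python3 -m jog '[0,0,0,0,-0.016,-0.042,0, 0,0,0,0,-0.036,-0.082,0, 0,0,0,0,-0.06,-0.12,0, 0,0,0,0,-0.088,-0.155,0, 0,0,0,0.001,-0.119,-0.187,0, 0,0,0,0.001,-0.153,-0.216,0, 0,0,0,0.001,-0.19,-0.241,0, 0,0,0,0.001,-0.229,-0.263,0, 0,0,0,0.001,-0.27,-0.281,0, 0,0,0,0.001,-0.313,-0.294,0, 0,0,0,0.001,-0.356,-0.303,0, 0,0,0,0.001,-0.4,-0.308,0]'; python3 arc.py 1.2 1.25 1.3 1.35 1.4 1.45 1.5 1.54 1.58 1.62 1.66 1.70 1.74;  python3 - <<'E'
from h import *
f=r.grab_frame("scene"); crop(f,240,130,160,140,5,'pics/s10.png')
E
```

```text
clock: 16.7
tcp_pos: [0.4455, -0.0039, 0.1925]
orientation: [3.134, -0.005, 0.012]
contact_force: [-1.7, -8.9, 8.9]
grip_width: 0.0167
[ 0.4455 -0.0039  0.1925] [-1.7 -8.9  8.9] 0.0167
tilt est 1.1556500744354055 rad 0.09660594624262764
1.25 [-0.0001 -0.0224 -0.0008]
1.3 [-0.0001 -0.0447 -0.0004]
1.35 [-0.0002 -0.0671  0.001 ]
1.4 [-0.0003 -0.0893  0.0036]
1.45 [-0.0004 -0.1113  0.0073]
1.5 [-0.0005 -0.1332  0.012 ]
1.54 [-0.0006 -0.1505  0.0166]
1.58 [-0.0007 -0.1676  0.0219]
1.62 [-0.0008 -0.1845  0.0279]
1.66 [-0.0009 -0.2011  0.0346]
1.7 [-0.001  -0.2174  0.0419]
1.74 [-0.0011 -0.2335  0.0498]
```

View pics/s10.png

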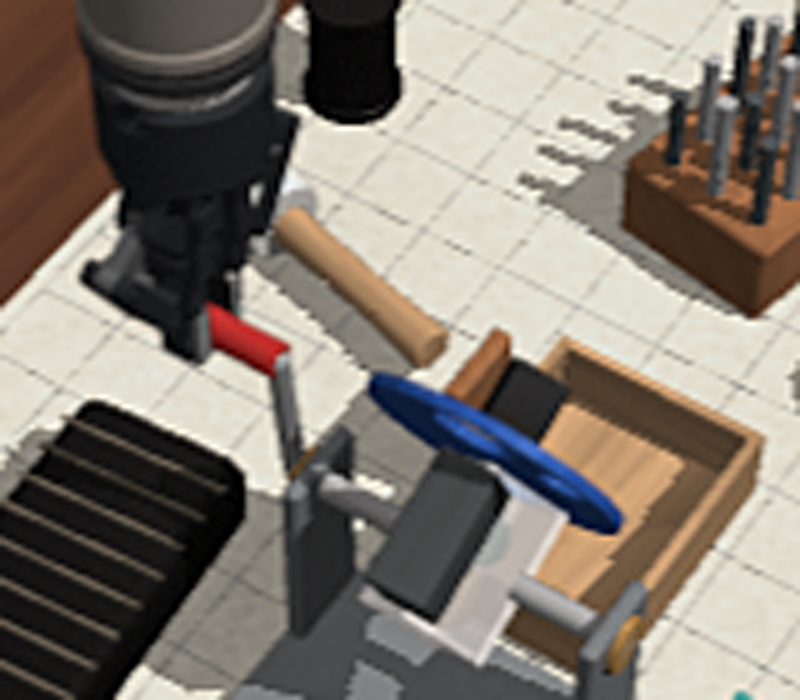

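```bash
cat > arc.py <<'E'
import sys
from go import *
ts=[float(a) for a in sys.argv[1:]]
o=r.get_obs(); R0=R.from_rotvec(o['orientation'])
a0=np.radians(161.77)
p=o['tcp_pos']; c=np.array([p[0],.0048,.115])
f=lambda t:c+[0,.0895*np.cos(a0-t),.0895*np.sin(a0-t)-.015]
print(o['clock'],p.round(4),o['contact_force'].round(1),round(o['grip_width'],4))
h=p+[0,0,.015]-c; print('tilt est',a0-np.arctan2(h[2],h[1]),'rad',np.hypot(h[1],h[2]))
print('turn',((R0.inv()*R.from_matrix(rot(0))).as_rotvec()/np.pi).round(4))
for t in ts: 
    s=R0.inv().apply(f(t)-p)/.2; print(t,s.round(3))
E
python3 arc.py 1.2 1.25 1.3 1.35 1.4 1.45 1.5 1.54 1.58 1.62 1.66 1.70
```

```text
16.75 [ 0.4455 -0.0016  0.1923] [-5.  -8.  19.3] 0.0162
tilt est 1.18309277967201 rad 0.09253127950858084
turn [ 0.0018 -0.0024 -0.0003]
1.2 [-0.    -0.009  0.015]
1.25 [-0.    -0.031  0.014]
1.3 [-0.    -0.053  0.014]
1.35 [-0.    -0.076  0.016]
1.4 [-0.    -0.098  0.018]
1.45 [-0.    -0.12   0.022]
1.5 [-0.    -0.142  0.027]
1.54 [-0.    -0.159  0.031]
1.58 [-0.    -0.176  0.037]
1.62 [-0.001 -0.193  0.043]
1.66 [-0.001 -0.21   0.049]
1.7 [-0.001 -0.226  0.057]
```

```bash
python3 -m jog '[0,0,0,0,-0.015,0.001,0, 0,0,0,0,-0.031,0.001,0, 0,0,0,0,-0.053,0.001,0, 0,0,0,0,-0.076,0.003,0, 0,0,0,0,-0.098,0.006,0, 0,0,0,0,-0.12,0.01,0, 0,0,0,0,-0.131,0.012,0, 0,0,0,0,-0.142,0.015,0, 0,0,0,0,-0.151,0.017,0, 0,0,0,0,-0.159,0.019,0, 0,0,0,0,-0.168,0.022,0, 0,0,0,0,-0.176,0.025,0]'; sed -i 's/-\.015\]/-.0125]/; s/0,0,\.015/0,0,.0125/' arc.py; python3 arc.py  1.5 1.54 1.58 1.62 1.66 1.70 1.74 1.78 1.82
```

```text
clock: 17.95
tcp_pos: [0.4457, 0.0318, 0.1888]
orientation: [3.133, -0.003, 0.013]
contact_force: [1.7, -7.6, -2.1]
grip_width: 0.0167
17.95 [0.4457 0.0318 0.1888] [ 1.7 -7.6 -2.1] 0.0167
tilt est 1.5564026564581368 rad 0.09041222014074841
turn [ 0.0028 -0.0027 -0.0006]
1.5 [ 0.     0.026 -0.002]
1.54 [-0.     0.008  0.002]
1.58 [-0.    -0.009  0.008]
1.62 [-0.    -0.026  0.013]
1.66 [-0.    -0.042  0.02 ]
1.7 [-0.    -0.059  0.027]
1.74 [-0.    -0.075  0.035]
1.78 [-0.001 -0.09   0.044]
1.82 [-0.001 -0.106  0.053]
```

```bash
python3 -m jog '[0,0,0,0,-0.009,0.005,0, 0,0,0,0,-0.018,0.008,0, 0,0,0,0,-0.026,0.011,0, 0,0,0,0,-0.034,0.014,0, 0,0,0,0,-0.042,0.017,0, 0,0,0,0,-0.051,0.02,0, 0,0,0,0,-0.059,0.024,0, 0,0,0,0,-0.067,0.028,0, 0,0,0,0,-0.075,0.032,0, 0,0,0,0,-0.082,0.036,0, 0,0,0,0,-0.09,0.041,0, 0,0,0,0,-0.098,0.046,0]'; python3 arc.py  1.8 1.84 1.88 1.92 1.96 2.0 2.04 2.08;python3 - <<'E'
from h import *
f=r.grab_frame("scene"); crop(f,240,130,160,140,5,'pics/s11.png')
E
```

```text
clock: 19.15
tcp_pos: [0.4458, 0.0498, 0.1807]
orientation: [3.13, -0.004, 0.014]
contact_force: [2.2, -8.0, -2.3]
grip_width: 0.0163
19.15 [0.4458 0.0498 0.1807] [ 2.2 -8.  -2.3] 0.0163
tilt est 1.7750861679193914 rad 0.09024276933542537
turn [ 0.0038 -0.0028 -0.0008]
1.8 [-0.    -0.008  0.009]
1.84 [-0.    -0.023  0.018]
1.88 [-0.    -0.038  0.028]
1.92 [-0.    -0.052  0.039]
1.96 [-0.001 -0.066  0.05 ]
2.0 [-0.001 -0.08   0.062]
2.04 [-0.001 -0.093  0.074]
2.08 [-0.001 -0.105  0.087]
```

View pics/s11.png

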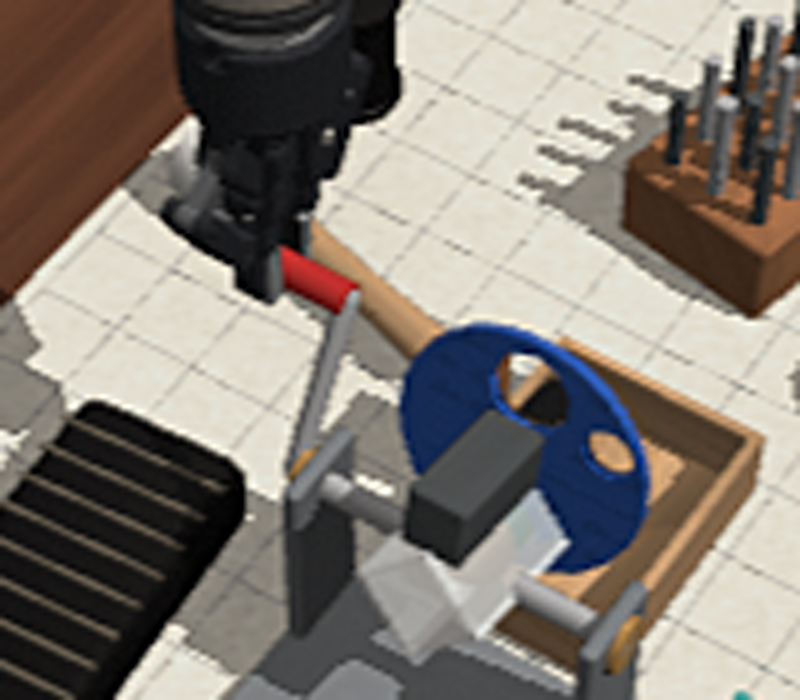

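```bash
python3 -m jog '[0.002,-0.001,0,0,-0.008,0.007,0, 0.003,-0.002,0,0,-0.015,0.012,0, 0.003,-0.002,0,0,-0.023,0.016,0, 0.003,-0.002,0,0,-0.03,0.021,0, 0.003,-0.002,0,0,-0.038,0.026,0, 0.003,-0.002,0,0,-0.045,0.031,0, 0.003,-0.002,0,0,-0.052,0.037,0, 0.003,-0.002,0,0,-0.059,0.043,0, 0.003,-0.002,0,0,-0.066,0.048,0, 0.003,-0.002,0,0,-0.08,0.06,0, 0.003,-0.002,0,0,-0.093,0.072,0, 0.003,-0.002,0,0,-0.105,0.085,0]'; python3 arc.py 2.05 2.08 2.12 2.16 2.2 2.24 2.28 2.32 2.36 2.4 2.44 2.46;python3 - <<'E'
from h import *
f=r.grab_frame("scene"); crop(f,240,130,160,140,5,'pics/s12.png')
E
```

```text
clock: 20.4
tcp_pos: [0.4458, 0.0692, 0.1642]
orientation: [3.137, -0.005, 0.004]
contact_force: [-0.7, -4.9, 2.5]
grip_width: 0.0161
20.4 [0.4458 0.0692 0.1642] [-0.7 -4.9  2.5] 0.0161
tilt est 2.0593793746856814 rad 0.08915532673147225
turn [ 0.0016 -0.0008 -0.0011]
2.05 [ 0.     0.002 -0.004]
2.08 [-0.    -0.008  0.005]
2.12 [-0.    -0.02   0.019]
2.16 [-0.    -0.031  0.033]
2.2 [-0.    -0.042  0.047]
2.24 [-0.    -0.052  0.062]
2.28 [-0.    -0.062  0.077]
2.32 [-0.    -0.071  0.092]
2.36 [-0.001 -0.079  0.108]
2.4 [-0.001 -0.087  0.124]
2.44 [-0.001 -0.094  0.141]
2.46 [-0.001 -0.097  0.149]
```

View pics/s12.png

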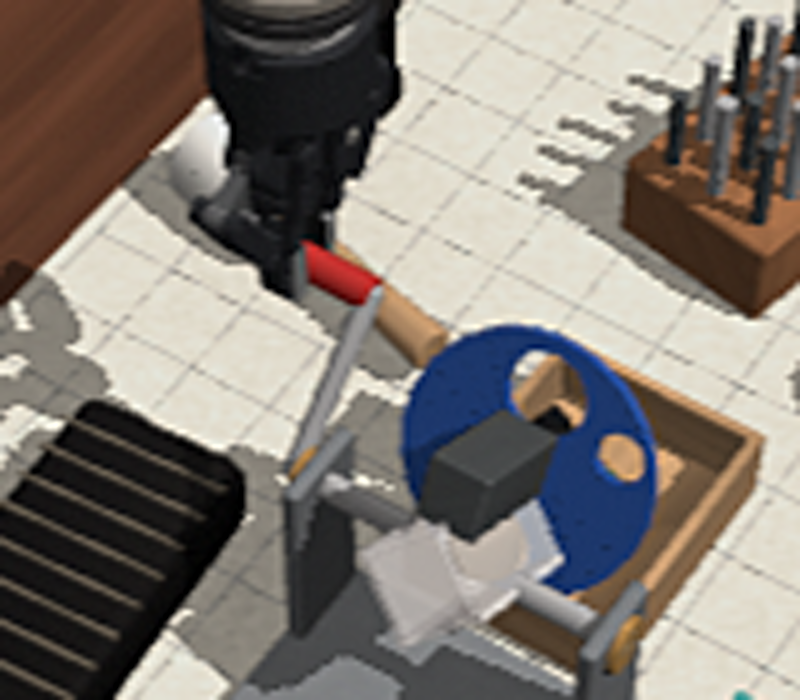

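```bash
python3 -m jog '[0,0,0,0,-0.008,0.005,0, 0,0,0,0,-0.02,0.019,0, 0,0,0,0,-0.031,0.033,0, 0,0,0,0,-0.042,0.047,0, 0,0,0,0,-0.052,0.062,0, 0,0,0,0,-0.062,0.077,0, 0,0,0,0,-0.071,0.092,0, 0,0,0,0,-0.079,0.108,0, 0,0,0,0,-0.087,0.124,0, 0,0,0,0,-0.094,0.141,0, 0,0,0,0,-0.097,0.149,0, 0,0,0,0,-0.097,0.149,0]'; python3 arc.py 2.46;python3 - <<'E'
from h import *
f=r.grab_frame("scene"); crop(f,240,130,160,140,5,'pics/s13.png')
f=r.grab_frame("top"); crop(f,200,150,160,150,5,'pics/t13.png')
E
```

```text
clock: 21.65
tcp_pos: [0.4458, 0.0872, 0.1348]
orientation: [3.134, -0.006, 0.004]
contact_force: [-0.5, -7.0, 3.6]
grip_width: 0.0166
21.65 [0.4458 0.0872 0.1348] [-0.5 -7.   3.6] 0.0166
tilt est 2.4499112254467206 rad 0.0885136148382817
turn [ 0.0024 -0.0007 -0.0012]
2.46 [-0.    -0.006  0.002]
```

View pics/s13.png

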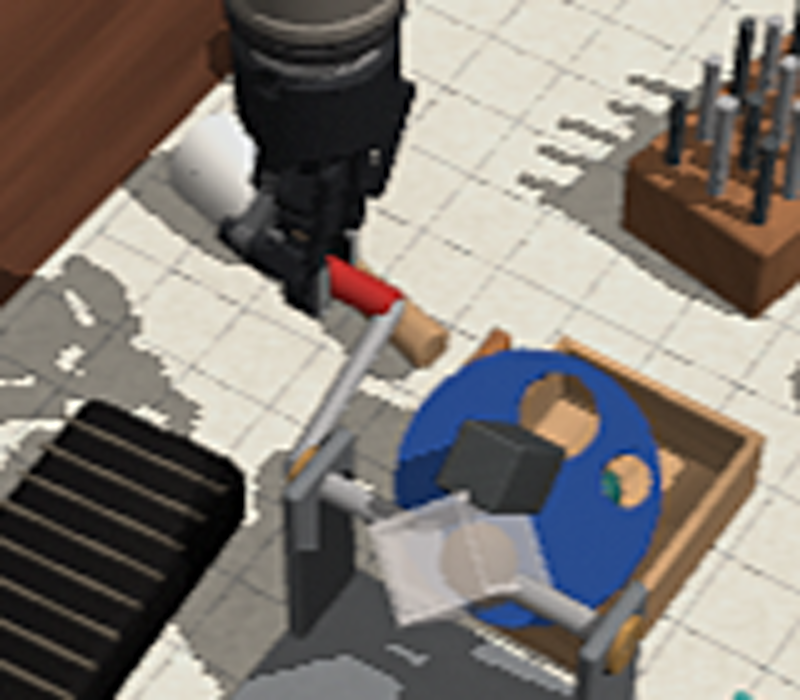

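View pics/t13.png

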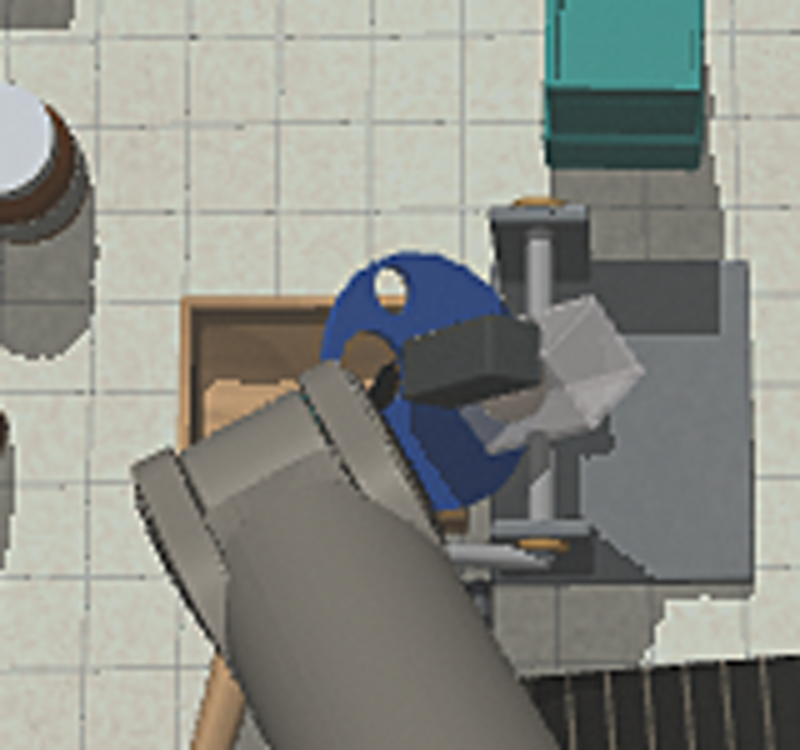

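```bash
python3 - <<'E'
from h import *
print(back('scene',(362.4,226.9),.02), back('scene',(362.4,226.9),.08))
E
python3 arc.py 2.4 2.3 2.2 2.1 2.0 1.9 1.8 1.7 1.6 1.5 1.4 1.3
```

```text
[[0.5866067  0.14384467 0.02      ]] [[0.60641205 0.10288576 0.08      ]]
21.75 [0.4458 0.0872 0.1348] [ 0.3 -5.6  4. ] 0.0165
tilt est 2.4497401273661574 rad 0.08854315439556236
turn [ 0.0024 -0.0008 -0.0012]
2.4 [ 0.     0.004 -0.022]
2.3 [ 0.     0.025 -0.062]
2.2 [ 0.     0.05  -0.099]
2.1 [ 0.001  0.078 -0.134]
2.0 [ 0.001  0.109 -0.166]
1.9 [ 0.001  0.144 -0.194]
1.8 [ 0.001  0.181 -0.219]
1.7 [ 0.001  0.22  -0.24 ]
1.6 [ 0.002  0.262 -0.257]
1.5 [ 0.002  0.305 -0.27 ]
1.4 [ 0.002  0.349 -0.278]
1.3 [ 0.002  0.393 -0.282]
```

The sight line through the small opening puts the teal bead on the tray floor, near (0.587, 0.144). The big bead is still in the magazine, so I'm cranking back.

```bash
python3 -m jog '[0,0,0,0,0.004,-0.022,0, 0,0,0,0,0.025,-0.062,0, 0,0,0,0,0.05,-0.099,0, 0,0,0,0.001,0.078,-0.134,0, 0,0,0,0.001,0.109,-0.166,0, 0,0,0,0.001,0.144,-0.194,0, 0,0,0,0.001,0.181,-0.219,0, 0,0,0,0.001,0.22,-0.24,0, 0,0,0,0.002,0.262,-0.257,0, 0,0,0,0.002,0.305,-0.27,0, 0,0,0,0.002,0.349,-0.278,0, 0,0,0,0.002,0.393,-0.282,0]'; python3 arc.py 1.2 1.1 1.0 .9 .8 .7 .6 .5 .4 .3 .2 .1;python3 - <<'E'
from h import *
f=r.grab_frame("scene"); crop(f,240,130,160,140,5,'pics/s14.png')
E
```

```text
clock: 22.95
tcp_pos: [0.4464, 0.0135, 0.1946]
orientation: [3.139, -0.0, 0.008]
contact_force: [-2.0, 9.1, 1.5]
grip_width: 0.0163
22.95 [0.4464 0.0135 0.1946] [-2.   9.1  1.5] 0.0163
tilt est 1.3470269001211912 rad 0.09249148742976544
turn [ 0.0009 -0.0015 -0.0001]
1.2 [-0.     0.067  0.014]
1.1 [-0.     0.112  0.018]
1.0 [-0.     0.155  0.028]
0.9 [-0.     0.198  0.041]
0.8 [-0.     0.239  0.059]
0.7 [-0.     0.278  0.08 ]
0.6 [-0.     0.315  0.106]
0.5 [-0.001  0.349  0.135]
0.4 [-0.001  0.38   0.167]
0.3 [-0.001  0.408  0.202]
0.2 [-0.001  0.432  0.24 ]
0.1 [-0.001  0.452  0.28 ]
```

View pics/s14.png

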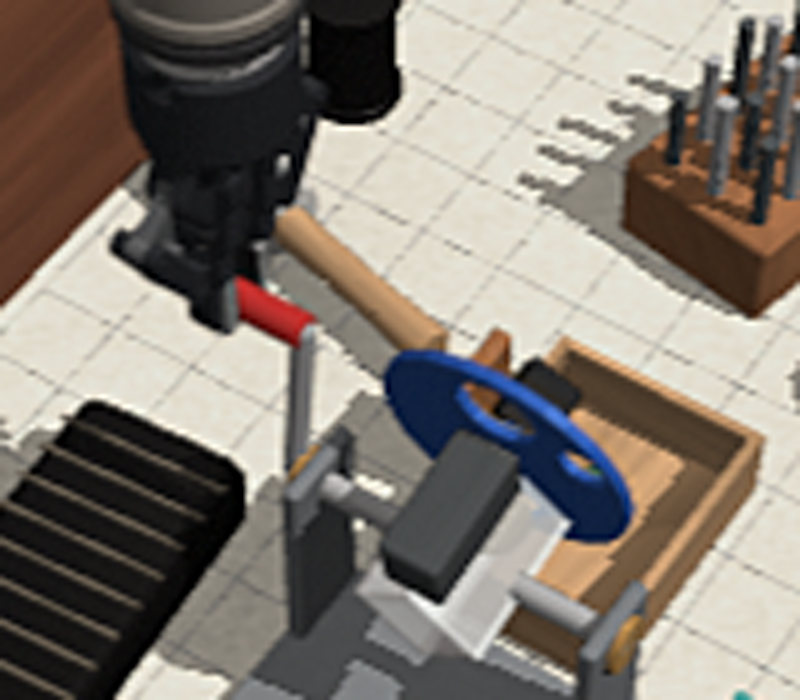

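```bash
python3 -m jog '[0,0,0,0,0.03,0.003,0, 0,0,0,0,0.067,0.008,0, 0,0,0,0,0.112,0.014,0, 0,0,0,0,0.155,0.024,0, 0,0,0,0,0.198,0.037,0, 0,0,0,0,0.239,0.056,0, 0,0,0,0,0.278,0.079,0, 0,0,0,0,0.315,0.105,0, 0,0,0,0,0.349,0.135,0, 0,0,0,0,0.38,0.167,0, 0,0,0,0,0.408,0.202,0, 0,0,0,0,0.432,0.24,0]'; python3 arc.py .15 .1 .05 0 -.03 -.06
```

```text
clock: 24.2
tcp_pos: [0.4471, -0.0725, 0.1483]
orientation: [3.14, -0.001, 0.009]
contact_force: [-1.5, 9.4, 6.9]
grip_width: 0.0163
24.2 [ 0.4471 -0.0725  0.1483] [-1.5  9.4  6.9] 0.0163
tilt est 0.2160899524861586 rad 0.08987077533373337
turn [ 0.0004 -0.0019 -0.0002]
0.15 [-0.     0.013  0.027]
0.1 [-0.     0.022  0.047]
0.05 [-0.     0.031  0.068]
0.0 [-0.001  0.038  0.089]
-0.03 [-0.001  0.042  0.102]
-0.06 [-0.001  0.046  0.115]
```

```bash
python3 -m jog '[0,0,0,0,0.013,0.027,0, 0,0,0,0,0.022,0.047,0, 0,0,0,0,0.031,0.068,0, 0,0,0,0,0.036,0.085,0, 0,0,0,0,0.038,0.1,0, 0,0,0,0,0.04,0.112,0, 0,0,0,0,0.04,0.112,0, 0,0,0,0,0.04,0.112,0]'; python3 arc.py 0 -.05;  python3 - <<'E'
from h import *
f=r.grab_frame("scene"); crop(f,215,190,160,120,5,'pics/s15.png'); cv2.imwrite('pics/s15f.png',f[:,:,::-1])
E
python3 dial2.py pics/s15f.png pics/s15f.png -1.05 | tail -1
```

```text
clock: 25.0
tcp_pos: [0.4471, -0.0809, 0.1282]
orientation: [3.139, -0.001, 0.009]
contact_force: [-6.0, -0.5, 16.6]
grip_width: 0.0165
25.0 [ 0.4471 -0.0809  0.1282] [-6.  -0.5 16.6] 0.0165
tilt est -0.027392162146365084 rad 0.08950169500504306
turn [ 0.0007 -0.0019 -0.0003]
0.0 [ 0.    -0.004 -0.012]
-0.05 [-0.     0.003  0.01 ]
scene ['s', 'm', 'l'] dial -1.0452 e mm [-0.7  -0.71] r [0.0493 0.0451 0.0383] res [-0.17  0.31  0.31  0.19 -0.6   0.6  -0.01  0.29  0.29]
```

View pics/s15.png

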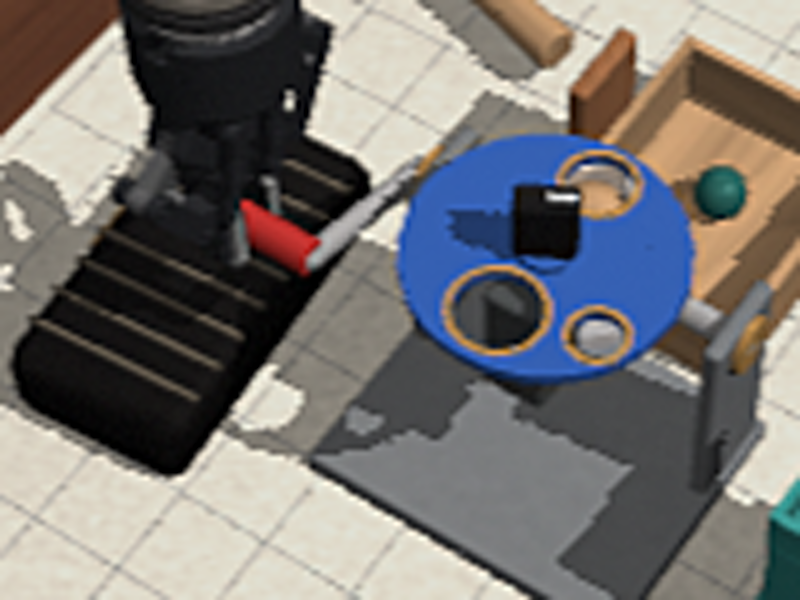

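```bash
python3 -m jog '[0,0,0,0,0.001,0.01,0, 0,0,0,0,0.001,0.018,0, 0,0,0,0,0.001,0.018,0, 0,0,0,0,0.001,0.018,0]'; python3 go.py .4471 -.081 .13 0
```

```text
clock: 25.45
tcp_pos: [0.4472, -0.081, 0.1279]
orientation: [3.138, -0.002, 0.009]
contact_force: [-11.1, 0.5, 30.7]
grip_width: 0.0166
now [ 0.4472 -0.081   0.1279] xdir -0.05 z [ 0.006 -0.003 -1.   ] t 25.45 F [-11.1   0.5  30.7] w 0.0166 j [ 0.3   0.27 -0.29  2.15  0.12  0.73 -1.65]
[ 0.0011 -0.0019 -0.0003] [-0.0003  0.0001 -0.0103]
```

```bash
python3 -m jog '[0,0,0,0,0,0.01,0.2, 0,0,0,0,0,0.005,0.4, 0,0,0,0,0,0,0.6, 0,0,0,0,0,0,0.6, 0,0,0,0,0,-0.1,0.6, 0,0,0,0,0,-0.3,0.6, 0,0,0,0,0,-0.5,0.6, 0,0,0,-0.05,0,-0.7,0.6, 0,0,0,-0.05,0,-0.9,0.6, 0,0,0,-0.05,0,-0.95,0.6]'; python3 go.py .44 -.28 .32 0
```

```text
clock: 26.45
tcp_pos: [0.4378, -0.0804, 0.3223]
orientation: [3.137, -0.002, 0.02]
contact_force: [0.4, 0.3, -0.3]
grip_width: 0.0513
now [ 0.4378 -0.0804  0.3223] xdir -0.06 z [ 0.013 -0.004 -1.   ] t 26.45 F [ 0.4  0.3 -0.3] w 0.0513 j [ 0.34  0.02 -0.3   1.94  0.01  1.17 -1.54]
[ 0.0014 -0.0041 -0.0003] [0.0117 0.998  0.0159]
```

```bash
python3 -m jog '[0,0,0,0,0.2,0,0.6, 0,0,0,0,0.4,0,0.6, 0,0,0,0,0.6,0,0.6, 0,0,0,0,0.8,0,0.6, 0,0,0,0,0.95,0,0.6, 0,0,0,0,0.99,0,0.6, 0,0,0,0,0.99,0,0.6]'; python3 - <<'E'
from h import *
f=r.grab_frame("scene"); cv2.imwrite('pics/s16.png',f[:,:,::-1])
f=r.grab_frame("top"); cv2.imwrite('pics/t16.png',f[:,:,::-1])
a=cv2.imread('pics/scene0.png')[:,:,::-1]
crop(r.grab_frame("scene"),215,150,180,135,4.4,'pics/s16c.png')
E
python3 dial2.py pics/t16.png pics/s16.png -1.05
```

```text
clock: 27.15
tcp_pos: [0.4371, -0.2792, 0.3221]
orientation: [3.138, -0.005, 0.017]
contact_force: [-0.8, -0.3, -0.3]
grip_width: 0.0512
top ['s', 'm', 'l'] dial -1.0612 e mm [-0.26 -0.25] r [0.0491 0.0448 0.0383] res [-0.14 -0.06  0.09 -0.01 -0.25  0.25  0.15  0.31  0.31]
scene ['s', 'm', 'l'] dial -1.0448 e mm [-0.67 -0.71] r [0.0493 0.0451 0.0383] res [-0.15  0.33  0.29  0.19 -0.6   0.6  -0.04  0.28  0.28]
```

View pics/s16c.png

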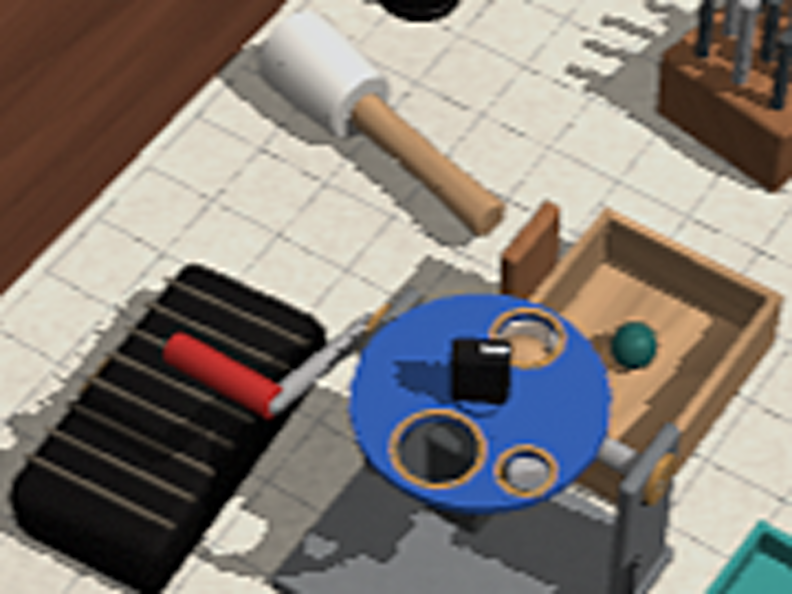

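View pics/t16.png

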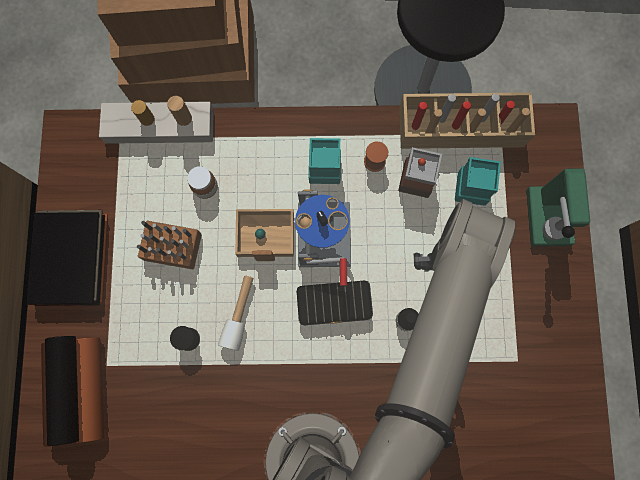

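```bash
python3 - <<'E'
from h import *
for n,a,b,box in (('scene','scene0','s16',(215,190,60,60)),('top','top0','t16',(325,255,30,35))):
    for p in (a,b):
        h=cv2.cvtColor(cv2.imread(f'pics/{p}.png'),cv2.COLOR_BGR2HSV); x,y,w,hh=box
        s=h[y:y+hh,x:x+w]; m=((s[...,0]<6)|(s[...,0]>174))&(s[...,1]>150)&(s[...,2]>70); v,u=np.nonzero(m); print(n,p,len(u),u.mean()+x,v.mean()+y)
        bl=cv2.inRange(h,(100,120,60),(125,255,255)); c,_=cv2.findContours(bl,cv2.RETR_EXTERNAL,cv2.CHAIN_APPROX_NONE); c=max(c,key=cv2.contourArea); print('  cap ellipse',np.round(cv2.fitEllipse(cv2.convexHull(c))[0],2),cv2.boundingRect(c))
a=cv2.imread('pics/scene0.png').astype(int);b=cv2.imread('pics/s16.png').astype(int); cv2.imwrite('pics/diff.png',np.clip(abs(a-b).max(2)*3,0,255).astype(np.uint8))
t=cv2.imread('pics/t16.png')[:,:,::-1]; crop(t,225,185,140,100,5.5,'pics/t16c.png')
E
```

```text
scene scene0 191 263.67015706806285 233.46596858638742
  cap ellipse [323.58 241.25] (294, 217, 60, 50)
scene s16 191 263.67015706806285 233.46596858638742
  cap ellipse [323.64 241.27] (294, 217, 60, 50)
top top0 170 342.77647058823527 271.3411764705882
  cap ellipse [321.81 220.6 ] (295, 195, 54, 53)
top t16 171 342.7953216374269 271.2456140350877
  cap ellipse [321.82 220.55] (295, 195, 54, 52)
```

View pics/diff.png

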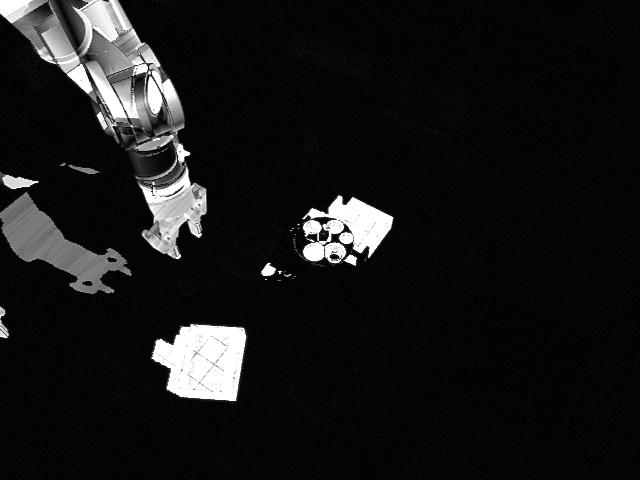

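View pics/t16c.png

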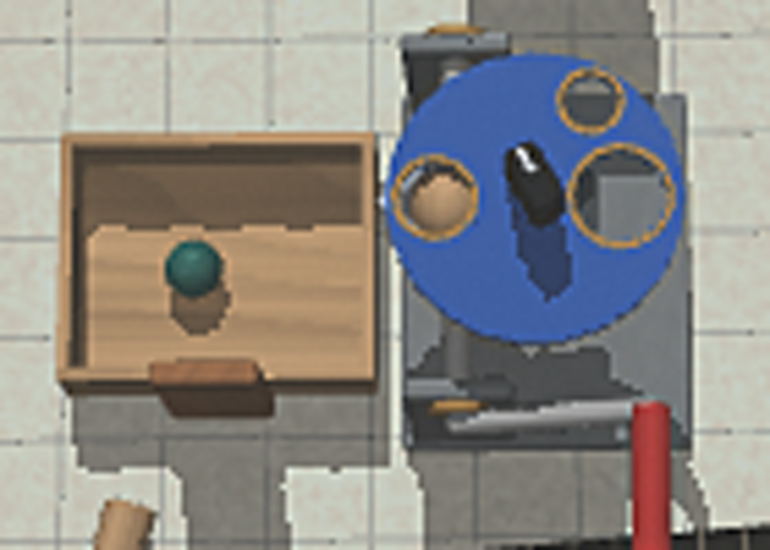

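The handle is back on its starting pixel and the cap on its starting place, so the dispenser is upright. The big bead shows at the bottom of the magazine, the teal bead is in the tray, and nothing else has changed.

```bash
python3 -c "
from bench import r
print(r.hand_in(), r.get_obs()['clock'])"
```

```text
the job is handed in; nothing more can be done
the job is handed in; nothing more can be done
```

The job is done and handed in at about 27 s of the 72 s allowed; no verdict is reported at hand-in. The teal medium bead is in the tray and the dispenser is back upright.

- **Tray:** I set it at the drop point. It measured within about 1 mm of the target and square to the stand.
- **Opening:** The spare in the dish is the small red bead, so the front bead had to be the medium one. I saw teal through the medium opening before tipping.
- **Tipping:** I cranked slowly to about 2.45 rad and back to the upright stop, then let go and moved the arm clear.

**Last checks:**
- **Beads:** The teal bead lies on the tray floor, and the big wooden bead is at the bottom of the magazine.
- **Upright:** The crank handle and cap are back within 0.1 pixel of where they started.
- **Undisturbed:** Comparing scene pictures from start and end shows no change beyond the tray, cap and arm. The red bead is still in the dish.
- **Forces:** The highest wrist force I read was about 33 N, pressing against the upright stop.

**Disagreement:** In the last pictures the two cameras put the dial at -1.061 (top) and -1.045 (scene). Both are well within 0.04 rad of the -1.05 setting.

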